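Turn the upside-down tube block and set it in the tray

ROBOT

A 6-joint arm with a two-finger parallel gripper is mounted at the origin on a cart in front of the work surface, level with it; the furniture and walls round the work are solid. World frame = base frame: x ahead of the robot, y to its left, z up, the work surface at z = 0. Lengths are in mm, angles in rad, forces in N, time in s.
With the tool pointing down it reaches from about 250 to 800 mm from the base axis. Payload 3.9 kg.
Tool frame: the origin (TCP) lies at the very end of the fingers, on their centre line; the grasp point (between the pads) lies 19 mm behind it; z points along the fingers, y is the line along which they close (so a half turn about z gives the same grasp; the last joint's range is limited). The gripper opens to 85 mm and grips with 20 to 120 N. Pads are 22 mm wide; open, the fingers measure 114 mm over their backs; the gripper's body (76 mm by 85 mm) begins 54 mm behind the grasp point. The pads swing forward as they close: fully open they stand 13 mm farther back than shut.
Start: joints at [-1.275, 0.26, -0.138, 1.173, 0, 1.571], TCP at [153.036, -502.191, 231.304] pointing down, gripper open.
Joint ranges: [-2.78, 2.78], [-0.83, 1.72], [-1.28, 1.37], [-1.9, 2.12], [-1.57, 1.48], [-3.14, 3.14]. Speed limits (rad/s): [2.57, 2.57, 3.14, 3.14, 3.14, 3.14].

INTERFACE

Orientations are given as a unit quaternion [x, y, z, w].
In Python, from station import sensors, get_image, camera_params, job gives the robot as it stands.
- The arm moves only by the tool play_rows, never from a script. Its argument "plan" is a list of rows, each an object of numbers: "ax", "ay", "az": the turn, a rotation vector about the tool's x, y, z in degrees; "tx", "ty", "tz": the shift along the tool's x, y, z in cm; "claw": the opening in per cent of the stroke, from 0 (shut) to 100 (fully open). In form: [{"ax": .., "ay": .., "az": .., "tx": .., "ty": .., "tz": .., "claw": ..}, ...]. A call has 1 to 12 rows; each row is the pose to reach, as a shift and turn from the pose commanded when the call began, along the tool's axes at that moment; what a row does not reach only later rows make up. A row lasts 1/12 s, in which the tool goes at most 41.7 mm and 7.16 degrees, less where a joint would pass 70% of its speed; a pose out of reach is approached as far as the arm can. A call with a gripper value outside its range is refused whole. The fingers move at their own pace and stop on an object; "force" is the grip in N (left out, the last holds). Time passes only in rows, so rows that repeat a pose let the fingers close. It gives the time, the measured TCP pose, the force, the opening and the grip force at its end, in the units of the state.
- sensors.get_state(): the state, without advancing time (a new reading comes with each control period).
- get_image(name): name is "side" or "top"; returns the picture (384x512x3 uint8, blue, green, red); there is no depth.
- camera_params(name): a dict with "fx", "fy", "cx", "cy" (pixels), "eye" and "attitude" of the camera in the world. Camera axes: x right, y down, z forward; pixel columns grow to the right and rows downward; lengths in mm; the calibration is good to about 2 mm. A picture is of the moment at which its call begins. camera_params takes no time and is no camera call.
- job.finish_job(): hands the job in; it is judged then, once.
The state is a dict: "clock": time; "qpos": joint angles; "qd": joint speeds; "effort": joint torques, N m; "eef_pos": TCP position; "eef_rot": TCP orientation; "ft_force": force on the tool from outside, world axes, zero at the start; "torque": the same for the moment, N m; "grip_width": finger opening in mm; "grip_force": force on a finger pad.
Only numpy, scipy, OpenCV 4.12 (cv2) and the standard library are available. Lean on these libraries where they do the work, as an engineer would, in place of code of your own. Each camera call takes 0.05 s, during which the arm holds its last target. There are 200 camera calls.

TASK

One of the two white tube blocks on the bench lies upside down, wells to the bench. Take the amber bottle out of the shallow metal tray and stand it upright on the bench; turn the upside-down block over and set it in the tray, wells up and flat on the tray's floor. Leave the other block and the sample jars where they stand, and never tip the bottle over.

Things in the scene. Friction and masses are not known exactly. Their poses are not given: they have to be found in the camera images.
- block_down: Solid white plastic tube block, 56 (its x) x 120 (its y) x 44 mm (its z), about 0.3 kg, loose. Upper face: eight round wells, 19 mm wide, 32 deep, in two rows; underside: closed, thin grey panel, four dark pads. Origin: centre of the underside; z points to the wells. Starts upside down (z down, origin 44 mm above the bench). Stands stably on its end. Which end points where does not matter.
- block_up: Solid white plastic tube block, 56 (its x) x 120 (its y) x 44 mm (its z), about 0.3 kg, loose. Upper face: eight round wells, 19 mm wide, 32 deep, in two rows; underside: closed, thin grey panel, four dark pads. Origin: centre of the underside; z points to the wells. Lies wells up; a bystander to leave alone. The two blocks swap places between starts.
- tray: Shallow open aluminium tray fixed to the bench, outside 78 mm (its x) by 142 mm (its y), inside 70 by 134 mm, walls 4 mm thick. Origin: centre of its underside on the bench; z up. The floor is 4 mm above the bench and the rim's top 10 mm.
- bottle: Amber reagent bottle with a screw cap, about 0.14 kg; body 48 mm diameter up to about 70 mm, then a shoulder, cap 29 mm diameter, 95 mm tall in all. It starts standing upright in the tray. Origin: centre of its underside; z up.
- jar_front: Nearest to the robot, between the places of the two blocks: screw-lid glass sample jar, 63 mm diameter, 72 mm tall, about 0.16 kg; loose bystander on the bench. Origin: centre of its underside, z up
- jar_mid: Beyond the blocks: screw-lid glass sample jar, 63 mm diameter, 72 mm tall, about 0.16 kg; loose bystander on the bench. Origin: centre of its underside, z up
- jar_right: Further to the right, beyond the gap between blocks and tray: screw-lid glass sample jar, 63 mm diameter, 72 mm tall, about 0.16 kg; loose bystander on the bench. Origin: centre of its underside, z up
Not all that is in view belongs to the job. What is shaped like the bottle but green or turquoise is not meant.

How it is judged:
By the outcome, as a careful person would: the job done as asked, in the order asked, and still so for the second after the job is handed in, with the robot touching nothing.
It also fails if it takes over 72 s, if anything falls off the work surface, if the arm or the gripper's body presses on something with over 40 N, if the wrist force passes 120 N, or if a joint passes its speed limit or range.

## Working session

There is one attempt and no reset: what is moved stays moved. The work goes in short steps, Python scripts to look and compute and a tool call to move; the robot and the scene stay as the last step left them, time stands still between calls to the robot, and variables do not carry over. Pictures are saved under pics/ and viewed, at most 14 in all, crops included, and the job is handed in when it is done.

Besides the shell and the picture viewer there is one more tool, called after "Emit:" as name(argument=value, ...), one argument or row to a line, values as JSON. play_rows: Moves the arm, as the interface text tells. Its arguments: {"type":"object","properties":{"plan":{"type":"array"},"force":{"type":"number"}},"required":["plan"]}

```bash
mkdir -p pics; ls; python3 - <<'E'
from station import sensors,get_image,camera_params
import cv2
for n in("top","side"):
    cv2.imwrite(f"pics/{n}0.png",get_image(n)); print(n,camera_params(n))
print(sensors.get_state())
E
```

```text
pics
top {'fx': 354.5892592157657, 'fy': 354.5892592157657, 'cx': 251.63442788035263, 'cy': 188.0712510135612, 'eye': array([ 320.66770167,  -20.27891348, 1316.36063498]), 'attitude': array([ 0.71387004, -0.69484288,  0.06796217, -0.05444338])}
side {'fx': 412.99154934303635, 'fy': 412.99154934303635, 'cx': 247.37107442404738, 'cy': 194.79336773796354, 'eye': array([300.77142088, 940.14669548, 855.21156938]), 'attitude': array([-0.10221017,  0.89475076, -0.43114882,  0.05554149])}
{'clock': 0.1, 'qpos': array([-1.27501539e+00,  2.60618826e-01, -1.39272566e-01,  1.17268735e+00,
        2.14264786e-05,  1.57078541e+00]), 'qd': array([ 0.00138031, -0.00402459,  0.00301859,  0.00128316, -0.00148509,
        0.00101077]), 'effort': array([ 1.02908120e-04, -4.06509018e+01,  2.54526687e+01,  1.01206504e-02,
       -9.29158659e-06,  8.55612029e-06]), 'eef_pos': array([ 152.85539387, -501.603056  ,  230.53557177]), 'eef_rot': array([ 9.89082926e-01,  1.47357288e-01, -1.20719833e-04, -8.83056925e-04]), 'ft_force': array([0.30307632, 0.42039739, 0.85887061]), 'torque': array([-0.05256788, -0.0017779 , -0.0510901 ]), 'grip_force': 0.0, 'grip_width': 85.35819799375889}
```

View pics/top0.png

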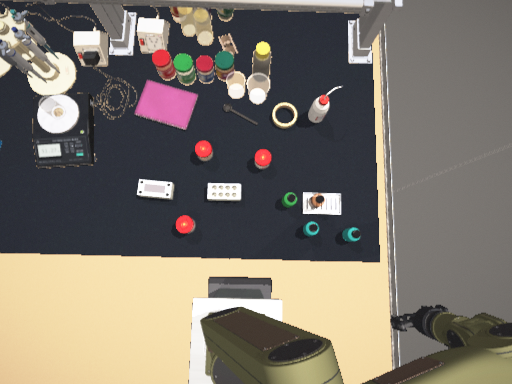

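View pics/side0.png

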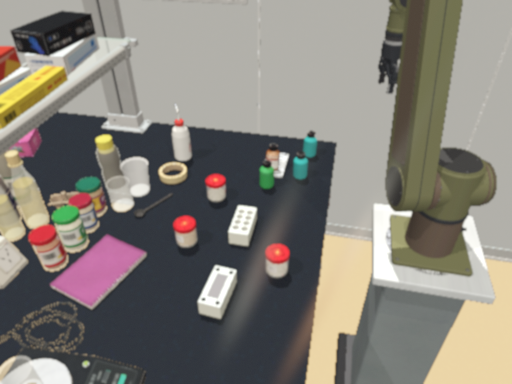

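The top view shows the upside-down block (grey panel) at (155,190), the upright block at (224,192), and the tray with the amber bottle at (320,203). The red-lidded jars are at (185,225), (204,150) and (263,158), with green and turquoise decoys at (290,199), (311,229) and (352,235). The side view shows the same layout: block_down at (217,291), block_up at (242,226), bottle at (273,155).

```bash
cat > h.py <<'E'
import numpy as np, cv2
from scipy.spatial.transform import Rotation as R
from station import sensors,get_image,camera_params
def ray(n,uv):
    p=camera_params(n); d=np.array([(uv[0]-p["cx"])/p["fx"],(uv[1]-p["cy"])/p["fy"],1.])
    return p["eye"],R.from_quat(p["attitude"]).apply(d/np.linalg.norm(d))
def onz(n,uv,z):
    e,d=ray(n,uv); return e+d*(z-e[2])/d[2]
def tri(u1,u2):
    a,d=ray("top",u1); b,f=ray("side",u2)
    s=np.linalg.lstsq(np.c_[d,-f],b-a,rcond=None)[0]; p,q=a+s[0]*d,b+s[1]*f
    return (p+q)/2,np.linalg.norm(p-q)
def blobs(m,amin=30):
    cs,_=cv2.findContours(m.astype(np.uint8),cv2.RETR_EXTERNAL,cv2.CHAIN_APPROX_NONE)
    return [c for c in cs if cv2.contourArea(c)>amin]
def goto(pos,rot,st=None):
    "shift cm/turn deg in present tool axes to reach pos (mm), rot (Rotation)"
    st=st or sensors.get_state(); r0=R.from_quat(st["eef_rot"])
    return np.round(r0.inv().apply(np.array(pos)-st["eef_pos"])/10,2),np.round(np.degrees((r0.inv()*rot).as_rotvec()),1)
def frame(z,y):
    "tool rotation: z along fingers, y closing"
    z=np.array(z,float);z/=np.linalg.norm(z);y=np.array(y,float);y-=z*(y@z);y/=np.linalg.norm(y)
    return R.from_matrix(np.c_[np.cross(y,z),y,z])
E
python3 - <<'E'
from h import *
I={n:cv2.imread(f"pics/{n}0.png") for n in("top","side")}
t,s=I["top"][180:250,275:375],I["side"][120:200,235:335]
cv2.imwrite("pics/crop.png",np.vstack([cv2.resize(t,(700,490),interpolation=2)[:300],cv2.resize(s,(700,560),interpolation=2)[:300]]))
for n in I:
    h=cv2.cvtColor(I[n],cv2.COLOR_BGR2HSV)
    w=(h[...,1]<45)&(h[...,2]>(150 if n=="top" else 170)); r=((h[...,0]<6)|(h[...,0]>174))&(h[...,1]>150)&(h[...,2]>80)
    for nm,m in(("white",w),("red",r)):
        for c in blobs(m,80 if nm=="white" else 40):
            (x,y),(a,b),g=cv2.minAreaRect(c)
            if (n=="top" and 100<x<390 and 130<y<250) or (n=="side" and 150<x<320 and 130<y<330): print(n,nm,np.round([x,y,a,b,g],1))
E
```

```text
top white [321.5 203.   37.8  21.4   2. ]
top white [223.5 191.   16.   33.   90. ]
top white [155.1 188.3  35.8  16.7   5.4]
top white [385.1 172.  284.2   2.1  87.6]
top red [184.  224.   17.   18.4  45. ]
top red [262.5 157.   16.   17.   90. ]
top red [203. 148.  16.  16.  90.]
side white [215.3 290.   26.5  52.3  19.9]
side white [276.  268.7  19.5  13.4   6.3]
side white [241.1 224.1  22.   40.4  15.4]
side white [215.5 193.5  11.   15.   90. ]
side white [278.5 164.   14.1  24.3  17.1]
side white [255.5 151.5 303.  511.   90. ]
side red [278.5 253.   18.   21.   90. ]
side red [184.  223.5  17.   22.   90. ]
side red [215. 180.  14.  20.  90.]
```

View pics/crop.png

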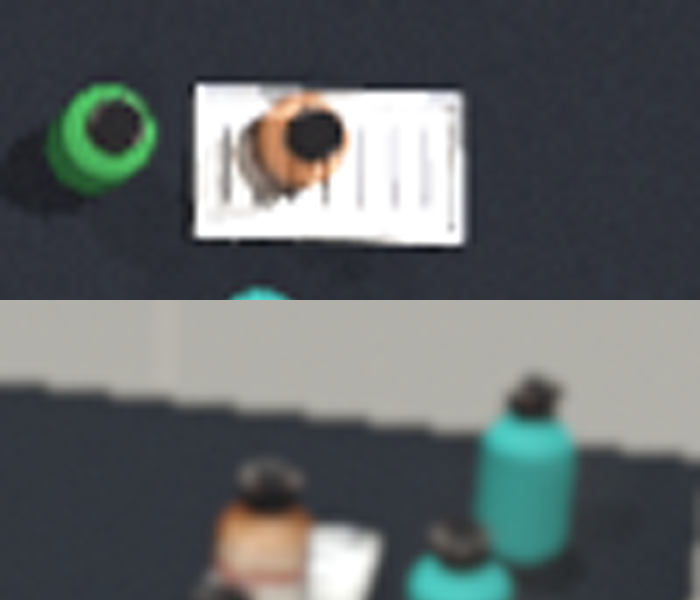

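The crop's upper half shows the amber bottle in the tray, its cap at about (320,199), with the green bottle to its left with cap at (291.4,198). The lower half (side view) shows its cap top at about (273.6,144), and the turquoise bottles to the right.

```bash
python3 - <<'E'
from h import *
I={n:cv2.imread(f"pics/{n}0.png") for n in("top","side")}
print("cap",tri((320,199.2),(273.6,144)))
cr=[(193,83),(465,92),(465,245),(193,240)]
P=np.array([onz("top",(275+a/7-.5+.07,180+b/7-.43),10) for a,b in cr]); print("tray",P.round(),P.mean(0), [np.linalg.norm(P[i]-P[i-1]).round() for i in range(4)])
print("green",onz("top",(291.4,197.9),95))
for n,box in(("top",(130,180,175,205)),("side",(190,320,260,325))):
    g=cv2.cvtColor(I[n],cv2.COLOR_BGR2HSV)
    x0,x1,y0,y1=(130,180,170,205) if n=="top" else (190,245,260,325)
    v=g[y0:y1,x0:x1,2]; s=g[y0:y1,x0:x1,1]
    m=(v>90)&(s<60); c=max(blobs(m),key=cv2.contourArea)
    print(n,"outer",cv2.boxPoints(cv2.minAreaRect(c)).round(1)+[x0,y0])
    inner=np.zeros_like(v); cv2.drawContours(inner,[c],-1,1,-1); 
    if n=="top": np.savetxt("pics/v.txt",v,fmt="%3d")
    p=blobs((inner>0)&(v<215)&(cv2.erode(inner,np.ones((5,5)))>0),20)
    for q in p: print("panel",np.round(cv2.minAreaRect(q)[0],1)+[x0,y0],cv2.minAreaRect(q)[1:],cv2.contourArea(q))
for nm,u,w in(("front",(184,224),(278.5,248)),("mid",(203,148),(184,219)),("right",(262.5,157),(215,177))): print(nm,tri(u,w),onz("top",u,70))
E
cut -c1-200 pics/v.txt | sed -n 5,30p
```

```text
cap (array([ 503.43131856, -279.78627675,   99.06066125]), np.float64(3.4741256125345883))
tray [[ 542. -232.   10.]
 [ 542. -378.   10.]
 [ 459. -377.   10.]
 [ 458. -232.   10.]] [ 500.46903014 -304.70849777   10.        ] [np.float64(84.0), np.float64(146.0), np.float64(82.0), np.float64(145.0)]
green [ 504.04136603 -180.60349837   95.        ]
top outer [[135.80000019 195.79999924]
 [137.5999999  177.9000001 ]
 [174.29999924 181.39999962]
 [172.59999847 199.39999962]]
side outer [[192.0999999  310.70000076]
 [213.70000076 259.39999998]
 [241.09999847 271.        ]
 [219.5        322.20000076]]
panel [222.2 299. ] ((22.64519500732422, 48.41386795043945), 51.34019470214844) 215.0
panel [217.1 285.3] ((9.645788192749023, 24.266773223876953), 23.96249008178711) 198.5
front (array([404.51634851, 190.0406258 ,  78.90962111]), np.float64(0.16082901799958182)) [405.03901805 191.54917286  70.        ]
mid (array([681.28264326, 138.03209236,  79.52230384]), np.float64(4.494868106242959)) [681.73404261 138.79169869  70.        ]
right (array([655.37302645, -77.3143805 ,  76.88935861]), np.f
[... 4567 characters left out ...]
 241 241 252 252 253 253 253 254 254 255 255 240 246 254 255 231 186 151  70  50  53  55  54  60  58
 61  59  60  60  60  61  44  39  40  39  41  38  36  46  47  51  63  70  92  96  95 114 117 119 121 123 122 129 129 168 175 175 216 220 239 241 241 252 253 253 201 181 140  66  55  55  53  54  60  60
 59  61  59  60  59  58  51  48  43  39  40  41  35  35  35  33  35  35  34  35  34  35  34  34  47  50  50  68  72  92  95  96 116 118 121 122 122 128 129 171 153 160 120  62  52  52  52  56  60  62
 59  60  59  57  58  57  59  58  51  49  50  49  48  45  39  42  43  38  45  35  36  37  33  34  37  36  36  34  33  35  34  35  36  36  46  47  49  66  71  93  96 101  93  59  54  55  54  56  59  58
```

```bash
python3 - <<'E'
from h import *
C=np.array([(138.6,178.6),(171.6,181.5),(169.6,197.2),(136.6,194.3)])
P=np.array([onz("top",c,44) for c in C]); print("blk",P.round(1),P.mean(0).round(1),[np.linalg.norm(P[i]-P[i-1]).round(1) for i in range(4)])
m=P.mean(0); 
v=np.loadtxt("pics/v.txt"); mm=((v>218)&(v<226)).astype(np.uint8); c=max(blobs(mm,20),key=cv2.contourArea); r=cv2.minAreaRect(c); u=np.array(r[0])+[130,170]; print("panel",r,u,tri(u,(217.1,285.3)),onz("top",u,44))
ax=(P[1]+P[2]-P[0]-P[3]); print("long dir",ax/np.linalg.norm(ax),"az deg",np.degrees(np.arctan2(m[1],m[0])),np.hypot(*m[:2]))
print("blockup",onz("top",(223.5,191),44))
for n,u in(("teal1",(311.5,228)),("teal2",(353,234)),("book corner",(190,128)),("book l",(137,117)),("tape",(285,128)),("edge L",(40,255)),("edge R",(380,258)),("scale",(95,165))): print(n,onz("top",u,60 if 'teal' in n else 10).round())
bt=np.array([503.4,-279.8,0])
print("grip bottle hover",[goto([503,-280,z],frame([0,0,-1],[np.sin(a),-np.cos(a),0])) for z,a in((200,1.0),(200,0.6))])
E
```

```text
blk [[566.8 369.9  44. ]
 [559.6 249.8  44. ]
 [501.8 253.3  44. ]
 [509.  372.4  44. ]] [534.3 311.3  44. ] [np.float64(57.9), np.float64(120.3), np.float64(57.9), np.float64(119.3)]
panel ((24.346534729003906, 18.034652709960938), (19.2042179107666, 6.36823844909668), 5.710592269897461) [154.34653473 188.03465271] (array([535.68146622, 311.94083986,  38.94010152]), np.float64(2.1952870421034603)) [533.72913834 310.44409226  44.        ]
long dir [-0.06020328 -0.99818614  0.        ] az deg 30.229481832710757 618.4027688339032
blockup [530.02920686  60.0206821   44.        ]
teal1 [ 404. -257.   60.]
teal2 [ 386. -404.   60.]
book corner [777. 200.  10.]
book l [815. 406.  10.]
tape [ 789. -165.   10.]
edge L [285. 708.  10.]
edge R [ 305. -517.   10.]
scale [621. 547.  10.]
grip bottle hover [(array([ 39.95, -10.99,   3.07]), array([ -0.1,  -0. , -40.3])), (array([ 39.95, -10.99,   3.07]), array([ -0.1,  -0. , -17.4]))]
```

Everything is within reach and the sizes agree: bottle cap at z 99, block 58x120. The tray measures 83x146, slightly large because of edge blur. First I move above the bottle.

Emit:
play_rows(
  plan=[
    {"tx":39.95,"ty":-11.0,"tz":5,"az":-17.4,"claw":100},
    {"tx":39.95,"ty":-11.0,"tz":5,"az":-17.4,"claw":100},
    {"tx":39.95,"ty":-11.0,"tz":5,"az":-17.4,"claw":100},
    {"tx":39.95,"ty":-11.0,"tz":5,"az":-17.4,"claw":100},
    {"tx":39.95,"ty":-11.0,"tz":5,"az":-17.4,"claw":100},
    {"tx":39.95,"ty":-11.0,"tz":5,"az":-17.4,"claw":100},
    {"tx":39.95,"ty":-11.0,"tz":5,"az":-17.4,"claw":100},
    {"tx":39.95,"ty":-11.0,"tz":5,"az":-17.4,"claw":100},
    {"tx":39.95,"ty":-11.0,"tz":5,"az":-17.4,"claw":100},
    {"tx":39.95,"ty":-11.0,"tz":5,"az":-17.4,"claw":100},
    {"tx":39.95,"ty":-11.0,"tz":5,"az":-17.4,"claw":100},
    {"tx":39.95,"ty":-11.0,"tz":5,"az":-17.4,"claw":100},
  ],
  force=40,
)

```text
invalid input at $.plan[0]: expected keys ax, ay, az, tx, ty, tz, claw
```

Emit:
play_rows(
  plan=[
    {"ax":0,"ay":0,"tx":39.95,"ty":-11.0,"tz":5,"az":-17.4,"claw":100},
    {"ax":0,"ay":0,"tx":39.95,"ty":-11.0,"tz":5,"az":-17.4,"claw":100},
    {"ax":0,"ay":0,"tx":39.95,"ty":-11.0,"tz":5,"az":-17.4,"claw":100},
    {"ax":0,"ay":0,"tx":39.95,"ty":-11.0,"tz":5,"az":-17.4,"claw":100},
    {"ax":0,"ay":0,"tx":39.95,"ty":-11.0,"tz":5,"az":-17.4,"claw":100},
    {"ax":0,"ay":0,"tx":39.95,"ty":-11.0,"tz":5,"az":-17.4,"claw":100},
    {"ax":0,"ay":0,"tx":39.95,"ty":-11.0,"tz":5,"az":-17.4,"claw":100},
    {"ax":0,"ay":0,"tx":39.95,"ty":-11.0,"tz":5,"az":-17.4,"claw":100},
    {"ax":0,"ay":0,"tx":39.95,"ty":-11.0,"tz":5,"az":-17.4,"claw":100},
    {"ax":0,"ay":0,"tx":39.95,"ty":-11.0,"tz":5,"az":-17.4,"claw":100},
    {"ax":0,"ay":0,"tx":39.95,"ty":-11.0,"tz":5,"az":-17.4,"claw":100},
    {"ax":0,"ay":0,"tx":39.95,"ty":-11.0,"tz":5,"az":-17.4,"claw":100},
  ],
  force=40,
)

```text
clock: 1.1
eef_pos: [504.4, -278.7, 180.1]
eef_rot: [0.955, 0.297, -0.001, -0.001]
ft_force: [-0.3, -0.2, -0.1]
grip_width: 85.5
grip_force: 0.0
```

Emit:
play_rows(
  plan=[
    {"ax":0,"ay":0,"az":0,"tx":0,"ty":0.1,"tz":4,"claw":100},
    {"ax":0,"ay":0,"az":0,"tx":0,"ty":0.1,"tz":8,"claw":100},
    {"ax":0,"ay":0,"az":0,"tx":0,"ty":0.1,"tz":11,"claw":100},
    {"ax":0,"ay":0,"az":0,"tx":0,"ty":0.1,"tz":13.0,"claw":100},
    {"ax":0,"ay":0,"az":0,"tx":0,"ty":0.1,"tz":14.2,"claw":100},
    {"ax":0,"ay":0,"az":0,"tx":0,"ty":0.1,"tz":14.2,"claw":40},
    {"ax":0,"ay":0,"az":0,"tx":0,"ty":0.1,"tz":14.2,"claw":30},
    {"ax":0,"ay":0,"az":0,"tx":0,"ty":0.1,"tz":14.2,"claw":30},
    {"ax":0,"ay":0,"az":0,"tx":0,"ty":0.1,"tz":14.2,"claw":30},
    {"ax":0,"ay":0,"az":0,"tx":0,"ty":0.1,"tz":14.2,"claw":30},
    {"ax":0,"ay":0,"az":0,"tx":0,"ty":0.1,"tz":14.2,"claw":30},
    {"ax":0,"ay":0,"az":0,"tx":0,"ty":0.1,"tz":14.2,"claw":30},
  ],
  force=40,
)

```text
clock: 2.1
eef_pos: [504.4, -282.1, 40.9]
eef_rot: [0.955, 0.295, 0.001, 0.001]
ft_force: [-1.6, -0.3, 6.0]
grip_width: 46.4
grip_force: 41.8
```

```bash
python3 - <<'E'
from h import *
s=sensors.get_state(); print(s["qpos"].round(2)); r=R.from_quat(s["eef_rot"])
for t in ([504.4,-279.5,120],[640,-260,120],[640,-260,37]): print(r.inv().apply(np.array(t)-s["eef_pos"]).round(1)/10)
E
```

```text
[-0.51  0.49 -0.32  0.76 -0.    2.03]
[ 0.15 -0.19 -7.91]
[12.45  5.85 -7.89]
[12.44  5.82  0.41]
```

Emit:
play_rows(
  plan=[
    {"ax":0,"ay":0,"az":0,"tx":0,"ty":0,"tz":-2.5,"claw":30},
    {"ax":0,"ay":0,"az":0,"tx":0,"ty":0,"tz":-5,"claw":30},
    {"ax":0,"ay":0,"az":0,"tx":2.5,"ty":1.2,"tz":-6,"claw":30},
    {"ax":0,"ay":0,"az":0,"tx":5,"ty":2.4,"tz":-6,"claw":30},
    {"ax":0,"ay":0,"az":0,"tx":7.5,"ty":3.6,"tz":-6,"claw":30},
    {"ax":0,"ay":0,"az":0,"tx":10,"ty":4.8,"tz":-6,"claw":30},
    {"ax":0,"ay":0,"az":0,"tx":12.5,"ty":5.8,"tz":-5,"claw":30},
    {"ax":0,"ay":0,"az":0,"tx":12.5,"ty":5.8,"tz":-3,"claw":30},
    {"ax":0,"ay":0,"az":0,"tx":12.5,"ty":5.8,"tz":-1.2,"claw":30},
    {"ax":0,"ay":0,"az":0,"tx":12.5,"ty":5.8,"tz":0,"claw":30},
    {"ax":0,"ay":0,"az":0,"tx":12.5,"ty":5.8,"tz":0.3,"claw":30},
    {"ax":0,"ay":0,"az":0,"tx":12.5,"ty":5.8,"tz":0.4,"claw":30},
  ],
)

```text
clock: 3.1
eef_pos: [638.8, -257.5, 35.9]
eef_rot: [0.955, 0.295, -0.0, -0.001]
ft_force: [-3.8, 3.4, 9.2]
grip_width: 46.4
grip_force: 42.8
```

Emit:
play_rows(
  plan=[
    {"ax":0,"ay":0,"az":0,"tx":0,"ty":0,"tz":0,"claw":60},
    {"ax":0,"ay":0,"az":0,"tx":0,"ty":0,"tz":0,"claw":80},
    {"ax":0,"ay":0,"az":0,"tx":0,"ty":0,"tz":0,"claw":100},
    {"ax":0,"ay":0,"az":0,"tx":0,"ty":0,"tz":0,"claw":100},
    {"ax":0,"ay":0,"az":0,"tx":0,"ty":0,"tz":0,"claw":100},
    {"ax":0,"ay":0,"az":0,"tx":0,"ty":0,"tz":-1.5,"claw":100},
    {"ax":0,"ay":0,"az":0,"tx":0,"ty":0,"tz":-4,"claw":100},
    {"ax":0,"ay":0,"az":0,"tx":0,"ty":0,"tz":-8,"claw":100},
    {"ax":0,"ay":0,"az":0,"tx":0,"ty":0,"tz":-12,"claw":100},
    {"ax":0,"ay":0,"az":0,"tx":0,"ty":0,"tz":-14,"claw":100},
  ],
)

```text
clock: 3.93
eef_pos: [641.5, -259.5, 180.7]
eef_rot: [0.955, 0.295, 0.003, 0.002]
ft_force: [1.1, -0.8, 0.9]
grip_width: 85.2
grip_force: 0.0
```

```bash
python3 - <<'E'
from h import *
s=sensors.get_state(); print(s["qpos"].round(2),s["eef_pos"])
by=np.array([.0602,.998,0]); bx=np.array([.998,-.0602,0]); c=np.array([534.3,311.3,0]); g=c+20*by; print(g)
for sg in(1,-1): print(goto([*g[:2],150],frame([0,0,-1],sg*bx)))
E
```

```text
[-0.38  0.57  0.22  1.22 -0.    2.16] [ 641.49810045 -259.54742085  180.74559576]
[535.504 331.26    0.   ]
(array([ 24.57, -54.78,   2.85]), array([  0.4,  -0.1, -52.2]))
(array([ 24.57, -54.78,   2.85]), array([-1.000e-01, -5.000e-01,  1.278e+02]))
```

Emit:
play_rows(
  plan=[
    {"ax":0,"ay":0,"az":128,"tx":24.6,"ty":-54.8,"tz":1,"claw":100},
    {"ax":0,"ay":0,"az":128,"tx":24.6,"ty":-54.8,"tz":1,"claw":100},
    {"ax":0,"ay":0,"az":128,"tx":24.6,"ty":-54.8,"tz":1,"claw":100},
    {"ax":0,"ay":0,"az":128,"tx":24.6,"ty":-54.8,"tz":1,"claw":100},
    {"ax":0,"ay":0,"az":128,"tx":24.6,"ty":-54.8,"tz":1,"claw":100},
    {"ax":0,"ay":0,"az":128,"tx":24.6,"ty":-54.8,"tz":1,"claw":100},
    {"ax":0,"ay":0,"az":128,"tx":24.6,"ty":-54.8,"tz":1,"claw":100},
    {"ax":0,"ay":0,"az":128,"tx":24.6,"ty":-54.8,"tz":1,"claw":100},
    {"ax":0,"ay":0,"az":128,"tx":24.6,"ty":-54.8,"tz":1,"claw":100},
    {"ax":0,"ay":0,"az":128,"tx":24.6,"ty":-54.8,"tz":1,"claw":100},
    {"ax":0,"ay":0,"az":128,"tx":24.6,"ty":-54.8,"tz":1,"claw":100},
    {"ax":0,"ay":0,"az":128,"tx":24.6,"ty":-54.8,"tz":1,"claw":100},
  ],
)

```text
clock: 4.93
eef_pos: [501.4, -102.1, 169.1]
eef_rot: [0.977, -0.175, -0.002, -0.122]
ft_force: [-0.8, 0.6, 0.1]
grip_width: 85.2
grip_force: 0.0
```

```bash
python3 - <<'E'
from h import *
cv2.imwrite("pics/top1.png",get_image("top")[100:300,60:460])
s=sensors.get_state(); print(s["qpos"].round(2),s["eef_pos"])
by=np.array([.0602,.998,0]); bx=np.array([.998,-.0602,0]); c=np.array([534.3,311.3,0]); g=c+20*by; print(g)
for sg in(1,-1): print(goto([*g[:2],100],frame([0,0,-1],sg*bx)))
E
```

```text
[-0.36  0.3  -0.28  1.05  0.24  3.14] [ 497.14776366 -103.70645513  168.48679923]
[535.504 331.26    0.   ]
(array([-11.12, -39.19,  17.16]), array([ -12.2,  -10.7, -106.6]))
(array([-11.12, -39.19,  17.16]), array([-9.9, 11.2, 72.4]))
```

View pics/top1.png

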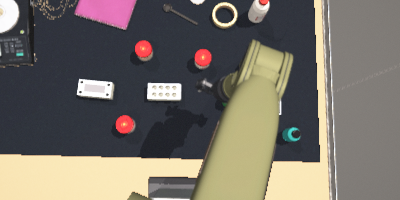

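The arm is at about (210,85) in the crop, and nothing else has been disturbed. Joint 6 hit its limit, so I'll use the other finger orientation and grip towards the block's other end.

```bash
python3 - <<'E'
from h import *
by=np.array([.0602,.998,0]); bx=np.array([.998,-.0602,0]); c=np.array([534.3,311.3,0]); g=c-20*by; print(g)
print(goto([*g[:2],140],frame([0,0,-1],bx)))
E
```

```text
[533.096 291.34    0.   ]
(array([-10.17, -36.42,  12.32]), array([ -12.2,  -10.7, -106.6]))
```

Emit:
play_rows(
  plan=[
    {"ax":-12.2,"ay":-10.7,"az":-106.6,"tx":-10.17,"ty":-36.42,"tz":12.3,"claw":100},
    {"ax":-12.2,"ay":-10.7,"az":-106.6,"tx":-10.17,"ty":-36.42,"tz":12.3,"claw":100},
    {"ax":-12.2,"ay":-10.7,"az":-106.6,"tx":-10.17,"ty":-36.42,"tz":12.3,"claw":100},
    {"ax":-12.2,"ay":-10.7,"az":-106.6,"tx":-10.17,"ty":-36.42,"tz":12.3,"claw":100},
    {"ax":-12.2,"ay":-10.7,"az":-106.6,"tx":-10.17,"ty":-36.42,"tz":12.3,"claw":100},
    {"ax":-12.2,"ay":-10.7,"az":-106.6,"tx":-10.17,"ty":-36.42,"tz":12.3,"claw":100},
    {"ax":-12.2,"ay":-10.7,"az":-106.6,"tx":-10.17,"ty":-36.42,"tz":12.3,"claw":100},
    {"ax":-12.2,"ay":-10.7,"az":-106.6,"tx":-10.17,"ty":-36.42,"tz":12.3,"claw":100},
    {"ax":-12.2,"ay":-10.7,"az":-106.6,"tx":-10.17,"ty":-36.42,"tz":12.3,"claw":100},
    {"ax":-12.2,"ay":-10.7,"az":-106.6,"tx":-10.17,"ty":-36.42,"tz":12.3,"claw":100},
    {"ax":-12.2,"ay":-10.7,"az":-106.6,"tx":-10.17,"ty":-36.42,"tz":12.3,"claw":100},
    {"ax":-12.2,"ay":-10.7,"az":-106.6,"tx":-10.17,"ty":-36.42,"tz":12.3,"claw":100},
  ],
)

```text
clock: 5.98
eef_pos: [535.1, 296.0, 140.1]
eef_rot: [0.839, 0.543, 0.001, -0.026]
ft_force: [0.5, -0.3, 0.6]
grip_width: 85.4
grip_force: 0.0
```

```bash
python3 - <<'E'
from h import *
bx=np.array([.998,-.0602,0]); print(sensors.get_state()["qpos"].round(2),sensors.get_state()["eef_pos"].round(1))
for z in (140,3): print(goto([533.1,291.3,z],frame([0,0,-1],bx)))
E
```

```text
[ 0.48  0.46 -0.08  1.04  0.05  2.47] [535.1 296.  140.1]
(array([-0.51,  0.01, -0.01]), array([ -2.1,  -2.1, -20.7]))
(array([-0.92,  0.6 , 13.67]), array([ -2.1,  -2.1, -20.7]))
```

Emit:
play_rows(
  plan=[
    {"ax":-2.1,"ay":-2.1,"az":-20.7,"tx":-0.5,"ty":0,"tz":1,"claw":100},
    {"ax":-2.1,"ay":-2.1,"az":-20.7,"tx":-0.5,"ty":0,"tz":2,"claw":100},
    {"ax":-2.1,"ay":-2.1,"az":-20.7,"tx":-0.6,"ty":0.1,"tz":4,"claw":100},
    {"ax":-2.1,"ay":-2.1,"az":-20.7,"tx":-0.7,"ty":0.3,"tz":6.5,"claw":100},
    {"ax":-2.1,"ay":-2.1,"az":-20.7,"tx":-0.8,"ty":0.4,"tz":9,"claw":100},
    {"ax":-2.1,"ay":-2.1,"az":-20.7,"tx":-0.85,"ty":0.5,"tz":11.5,"claw":100},
    {"ax":-2.1,"ay":-2.1,"az":-20.7,"tx":-0.9,"ty":0.6,"tz":13,"claw":100},
    {"ax":-2.1,"ay":-2.1,"az":-20.7,"tx":-0.9,"ty":0.6,"tz":13.5,"claw":90},
    {"ax":-2.1,"ay":-2.1,"az":-20.7,"tx":-0.9,"ty":0.6,"tz":13.5,"claw":50},
    {"ax":-2.1,"ay":-2.1,"az":-20.7,"tx":-0.9,"ty":0.6,"tz":13.5,"claw":50},
    {"ax":-2.1,"ay":-2.1,"az":-20.7,"tx":-0.9,"ty":0.6,"tz":13.5,"claw":50},
    {"ax":-2.1,"ay":-2.1,"az":-20.7,"tx":-0.9,"ty":0.6,"tz":13.5,"claw":50},
  ],
  force=60,
)

```text
clock: 6.98
eef_pos: [533.8, 289.5, 6.1]
eef_rot: [0.731, 0.682, 0.001, -0.001]
ft_force: [0.4, 0.0, -3.1]
grip_width: 55.4
grip_force: 65.0
```

```bash
python3 - <<'E'
from h import *
c=lambda a:np.array([np.cos(np.radians(a)),np.sin(np.radians(a)),0])
print(sensors.get_state()["qpos"].round(2))
print(goto([560,323,200],frame([0,0,-1],c(120))),goto([533.8,289.5,200],frame([0,0,-1],c(120))))
E
```

```text
[ 0.5   0.57 -0.28  0.72  0.    2.14]
(array([  3.56,   2.38, -19.38]), array([ 1.00e-01, -1.00e-01, -1.24e+02])) (array([  0.04,  -0.  , -19.39]), array([ 1.00e-01, -1.00e-01, -1.24e+02]))
```

Emit:
play_rows(
  plan=[
    {"ax":0,"ay":0,"az":0,"tx":0,"ty":0,"tz":-2,"claw":50},
    {"ax":0,"ay":0,"az":0,"tx":0,"ty":0,"tz":-5,"claw":50},
    {"ax":0,"ay":0,"az":0,"tx":0,"ty":0,"tz":-9,"claw":50},
    {"ax":0,"ay":0,"az":-6,"tx":1,"ty":0.5,"tz":-13,"claw":50},
    {"ax":0,"ay":0,"az":-13,"tx":2,"ty":1,"tz":-16,"claw":50},
    {"ax":0,"ay":0,"az":-20,"tx":3,"ty":2,"tz":-19,"claw":50},
    {"ax":0,"ay":0,"az":-27,"tx":3.5,"ty":2.4,"tz":-19.4,"claw":50},
    {"ax":0,"ay":0,"az":-34,"tx":3.5,"ty":2.4,"tz":-19.4,"claw":50},
    {"ax":0,"ay":0,"az":-41,"tx":3.5,"ty":2.4,"tz":-19.4,"claw":50},
    {"ax":0,"ay":0,"az":-48,"tx":3.5,"ty":2.4,"tz":-19.4,"claw":50},
    {"ax":0,"ay":0,"az":-55,"tx":3.5,"ty":2.4,"tz":-19.4,"claw":50},
    {"ax":0,"ay":0,"az":-62,"tx":3.5,"ty":2.4,"tz":-19.4,"claw":50},
  ],
)

```text
clock: 7.98
eef_pos: [559.6, 322.0, 199.5]
eef_rot: [0.273, 0.962, 0.001, -0.001]
ft_force: [0.2, -0.4, -2.8]
grip_width: 55.8
grip_force: 65.2
```

Emit:
play_rows(
  plan=[
    {"ax":0,"ay":0,"az":-7,"tx":0,"ty":0,"tz":0,"claw":50},
    {"ax":0,"ay":0,"az":-14,"tx":0,"ty":0,"tz":0,"claw":50},
    {"ax":0,"ay":0,"az":-21,"tx":0,"ty":0,"tz":0,"claw":50},
    {"ax":0,"ay":0,"az":-28,"tx":0,"ty":0,"tz":0,"claw":50},
    {"ax":0,"ay":0,"az":-35,"tx":0,"ty":0,"tz":0,"claw":50},
    {"ax":0,"ay":0,"az":-42,"tx":0,"ty":0,"tz":0,"claw":50},
    {"ax":0,"ay":0,"az":-49,"tx":0,"ty":0,"tz":0,"claw":50},
    {"ax":0,"ay":0,"az":-56,"tx":0,"ty":0,"tz":0,"claw":50},
    {"ax":0,"ay":0,"az":-62,"tx":0,"ty":0,"tz":0,"claw":50},
    {"ax":0,"ay":0,"az":-62,"tx":0,"ty":0,"tz":0,"claw":50},
  ],
)

```text
clock: 8.82
eef_pos: [559.7, 322.1, 199.5]
eef_rot: [-0.26, 0.966, 0.001, -0.0]
ft_force: [0.4, -0.1, -2.7]
grip_width: 55.2
grip_force: 65.2
```

```bash
python3 - <<'E'
from h import *
c=lambda a:np.array([np.cos(np.radians(a)),np.sin(np.radians(a)),0])
s=sensors.get_state();print(s["qpos"].round(2),s["eef_pos"].round(),R.from_quat(s["eef_rot"]).as_matrix().round(2))
print(goto([571,330,150],frame(c(30),c(120))))
E
```

```text
[ 0.52  0.48  0.12  1.21  0.   -0.  ] [560. 322. 199.] [[-0.87 -0.5  -0.  ]
 [-0.5   0.87  0.  ]
 [ 0.    0.   -1.  ]]
(array([-1.38,  0.11,  4.95]), array([  0.2, -90. ,  -0. ]))
```

Emit:
play_rows(
  plan=[
    {"ax":0,"ay":-7,"az":0,"tx":0,"ty":0,"tz":0,"claw":50},
    {"ax":0,"ay":-14,"az":0,"tx":0,"ty":0,"tz":0,"claw":50},
    {"ax":0,"ay":-21,"az":0,"tx":0,"ty":0,"tz":0,"claw":50},
    {"ax":0,"ay":-28,"az":0,"tx":0,"ty":0,"tz":0,"claw":50},
    {"ax":0,"ay":-35,"az":0,"tx":0,"ty":0,"tz":0,"claw":50},
    {"ax":0,"ay":-42,"az":0,"tx":-1,"ty":0,"tz":0,"claw":50},
    {"ax":0,"ay":-49,"az":0,"tx":-1.4,"ty":0,"tz":0,"claw":50},
    {"ax":0,"ay":-56,"az":0,"tx":-1.4,"ty":0,"tz":0,"claw":50},
    {"ax":0,"ay":-63,"az":0,"tx":-1.4,"ty":0,"tz":0,"claw":50},
    {"ax":0,"ay":-70,"az":0,"tx":-1.4,"ty":0,"tz":1,"claw":50},
    {"ax":0,"ay":-77,"az":0,"tx":-1.4,"ty":0,"tz":2,"claw":50},
    {"ax":0,"ay":-84,"az":0,"tx":-1.4,"ty":0,"tz":3,"claw":50},
  ],
)

```text
clock: 9.82
eef_pos: [575.2, 331.1, 174.4]
eef_rot: [-0.22, 0.827, 0.136, 0.5]
ft_force: [1.1, -0.1, -4.8]
grip_width: 55.3
grip_force: 65.5
```

```bash
python3 - <<'E'
from h import *
c=lambda a:np.array([np.cos(np.radians(a)),np.sin(np.radians(a)),0])
cv2.imwrite("pics/side2.png",cv2.resize(get_image("side")[100:340,150:450],(750,600)))
s=sensors.get_state();print(s["qpos"].round(2),s["eef_pos"].round())
for z in(110,90,80):print(goto([571,330,z],frame(c(30),c(120))))
E
```

```text
[ 0.52  0.33 -1.17 -1.01  0.    0.  ] [574. 330. 169.]
(array([5.29, 0.09, 2.54]), array([  0. , -28. ,  -0.3]))
(array([7.05, 0.08, 3.48]), array([  0. , -28. ,  -0.3]))
(array([7.94, 0.07, 3.94]), array([  0. , -28. ,  -0.3]))
```

View pics/side2.png

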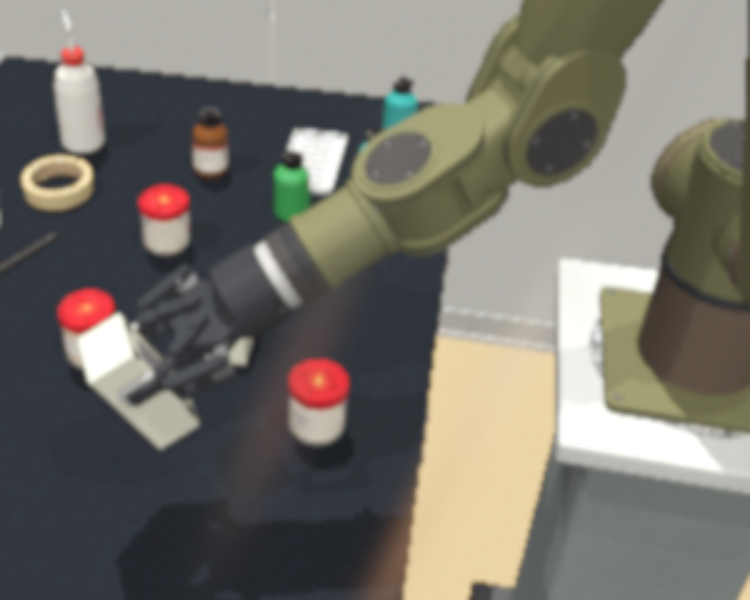

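The side view shows the block held at (140,390) in the crop, tilted about 62 degrees. Joint 3 is near its limit, the amber bottle stands upright at (210,150), and the jars are untouched. I'll fit the arm's geometry to pick a radius at which the tool can go horizontal.

```bash
cat > kin.py <<'E'
import numpy as np
from scipy.optimize import least_squares
D=np.array([[524.4,230.5,.2606,-.1393,1.1727],[577.9,40.9,.49,-.32,.76],[692,180.7,.57,.22,1.22],[607.3,6.1,.57,-.28,.72],[646,199.5,.48,.12,1.21],[662,169,.33,-1.17,-1.01]])
def fk(p,j2,j3,j4):
    a,b,L,h,r0,c=p; f=j2-j3; t=f+j4   # c: offset of forearm perpendicular
    return r0+a*np.sin(j2)+b*np.cos(f)+c*np.sin(f)+L*np.cos(t), h+a*np.cos(j2)-b*np.sin(f)+c*np.cos(f)-L*np.sin(t)
def res(p):
    r,z=fk(p,*D[:,2:].T); return np.r_[r-D[:,0],z-D[:,1],(np.array(p)-[400,400,200,150,0,0])*.005]
P=least_squares(res,[400,400,200,150,0,0]).x
def ik(r,z,pitch):
    s=least_squares(lambda q:np.r_[np.array(fk(P,*q))-[r,z],(q[0]-q[1]+q[2]-pitch)*300],[.5,-.5,-.8]); return s.x,s.cost
E
python3 - <<'E'
from kin import *
print(P,res(P).round(1))
for z in(82,):
  for r in(660,700,740,780,820,860):
    for pt in(0,.2): q,c=ik(r,z,pt); print(r,z,pt,q.round(2),round(c,1))
E
```

```text
[569.46716706 384.45215877 441.297956   217.58093789   2.12265798
  58.73845749] [ 0.6  0.2 -0.9  0.3 -0.1 -0.2  0.4 -0.1 -1.6 -0.4  1.4  0.3  0.8 -0.1
  1.2  0.3  0.   0.3]
660 82 0 [ 1.52 -1.34 -2.85] 0.0
660 82 0.2 [ 1.25 -1.42 -2.47] 0.0
700 82 0 [ 1.38 -1.23 -2.61] 0.0
700 82 0.2 [ 1.11 -1.29 -2.2 ] 0.0
740 82 0 [ 1.28 -1.14 -2.42] 0.0
740 82 0.2 [ 1.02 -1.18 -2.01] 0.0
780 82 0 [ 1.21 -1.04 -2.25] 0.0
780 82 0.2 [ 0.97 -1.08 -1.85] 0.0
820 82 0 [ 1.17 -0.94 -2.11] 0.0
820 82 0.2 [ 0.95 -0.97 -1.72] 0.0
860 82 0 [ 1.14 -0.85 -1.98] 0.0
860 82 0.2 [ 0.93 -0.87 -1.6 ] 0.0
```

```bash
python3 - <<'E'
from kin import *
lo=[-.81,-1.26,-1.88];hi=[1.70,1.35,2.10]
for z in(10,70,90,180):
  print("z",z)
  for deg in (10,20,25,30,35,40,90,110,115,120,125,130):
    ok=[]
    for r in range(300,901,25):
        q,c=ik(r,z,np.radians(deg))
        if c<1 and all(q>lo) and all(q<hi): ok.append(r)
    print(deg,(min(ok),max(ok)) if ok else None)
E
```

```text
z 10
10 (850, 900)
20 (725, 900)
25 (700, 900)
30 (675, 900)
35 (650, 900)
40 (625, 900)
90 (300, 900)
110 (300, 775)
115 (300, 750)
120 (300, 700)
125 (300, 675)
130 (300, 650)
z 70
10 (800, 900)
20 (700, 900)
25 (700, 900)
30 (675, 900)
35 (625, 900)
40 (600, 900)
90 (300, 900)
110 (300, 750)
115 (300, 725)
120 (300, 700)
125 (300, 650)
130 (300, 625)
z 90
10 (800, 900)
20 (700, 900)
25 (700, 900)
30 (650, 900)
35 (625, 900)
40 (575, 900)
90 (300, 900)
110 (300, 750)
115 (300, 725)
120 (300, 700)
125 (300, 650)
130 (300, 625)
z 180
10 (725, 900)
20 (675, 900)
25 (650, 900)
30 (600, 900)
35 (550, 900)
40 (500, 900)
90 (300, 850)
110 (300, 725)
115 (300, 675)
120 (300, 650)
125 (300, 600)
130 (300, 575)
```

```bash
cat >> h.py <<'E'
c=lambda a:np.array([np.cos(np.radians(a)),np.sin(np.radians(a)),0])
def rad(pitch,az=30):
    p=np.radians(pitch); return frame(c(az)*np.cos(p)-np.array([0,0,np.sin(p)]),c(az+90))
def show(r,z,pitch,az=30): print(r,z,pitch,*goto(c(az)*r+[0,0,z],rad(pitch,az)))
E
python3 - <<'E'
from h import *
show(655,120,90); show(655,60,90);show(655,6,90)
E
```

```text
655 120 90 [4.61 0.06 1.67] [ 0.2 62.  -0.2]
655 60 90 [9.91 0.04 4.48] [ 0.2 62.  -0.2]
655 6 90 [1.468e+01 1.000e-02 7.020e+00] [ 0.2 62.  -0.2]
```

Emit:
play_rows(
  plan=[
    {"ax":0,"ay":7,"az":0,"tx":0.5,"ty":0,"tz":0.2,"claw":50},
    {"ax":0,"ay":14,"az":0,"tx":1,"ty":0,"tz":0.4,"claw":50},
    {"ax":0,"ay":21,"az":0,"tx":1.5,"ty":0,"tz":0.6,"claw":50},
    {"ax":0,"ay":28,"az":0,"tx":2.5,"ty":0,"tz":1,"claw":50},
    {"ax":0,"ay":35,"az":0,"tx":4,"ty":0,"tz":1.5,"claw":50},
    {"ax":0,"ay":42,"az":0,"tx":5,"ty":0,"tz":2,"claw":50},
    {"ax":0,"ay":49,"az":0,"tx":6,"ty":0,"tz":2.5,"claw":50},
    {"ax":0,"ay":56,"az":0,"tx":7.5,"ty":0,"tz":3.3,"claw":50},
    {"ax":0,"ay":62,"az":0,"tx":9,"ty":0,"tz":4,"claw":50},
    {"ax":0,"ay":62,"az":0,"tx":9.9,"ty":0,"tz":4.5,"claw":50},
    {"ax":0,"ay":62,"az":0,"tx":9.9,"ty":0,"tz":4.5,"claw":50},
  ],
)

```text
clock: 10.78
eef_pos: [571.8, 329.4, 65.6]
eef_rot: [-0.258, 0.966, 0.001, -0.001]
ft_force: [0.7, 0.4, -4.4]
grip_width: 55.3
grip_force: 65.3
```

```bash
python3 - <<'E'
from h import *
show(655,10,90);show(655,5,90);show(655,15,120);print(sensors.get_state()["qpos"].round(2))
E
```

```text
655 10 90 [0.48 0.05 5.56] [ 0.1 -0.1 -0.1]
655 5 90 [0.48 0.05 6.06] [ 0.1 -0.1 -0.1]
655 15 120 [0.49 0.05 5.06] [ 0.1 29.9 -0.1]
[ 0.52  0.59 -0.05  0.93  0.    0.  ]
```

Emit:
play_rows(
  plan=[
    {"ax":0,"ay":0,"az":0,"tx":0,"ty":0,"tz":3,"claw":50},
    {"ax":0,"ay":0,"az":0,"tx":0,"ty":0,"tz":5,"claw":50},
    {"ax":0,"ay":0,"az":0,"tx":0,"ty":0,"tz":6,"claw":50},
    {"ax":0,"ay":0,"az":0,"tx":0,"ty":0,"tz":6,"claw":100},
    {"ax":0,"ay":0,"az":0,"tx":0,"ty":0,"tz":6,"claw":100},
    {"ax":0,"ay":0,"az":0,"tx":0,"ty":0,"tz":5.5,"claw":100},
    {"ax":0,"ay":7,"az":0,"tx":0.3,"ty":0,"tz":4,"claw":100},
    {"ax":0,"ay":14,"az":0,"tx":0.7,"ty":0,"tz":4,"claw":100},
    {"ax":0,"ay":21,"az":0,"tx":1.1,"ty":0,"tz":4,"claw":100},
    {"ax":0,"ay":28,"az":0,"tx":1.5,"ty":0,"tz":4.5,"claw":100},
    {"ax":0,"ay":30,"az":0,"tx":1.5,"ty":0,"tz":5,"claw":100},
    {"ax":0,"ay":30,"az":0,"tx":1.5,"ty":0,"tz":5.2,"claw":80},
  ],
)

```text
clock: 11.78
eef_pos: [558.5, 321.8, 8.1]
eef_rot: [-0.25, 0.933, -0.066, -0.251]
ft_force: [0.2, -0.2, -3.6]
grip_width: 75.3
grip_force: 0.0
```

```bash
python3 - <<'E'
from h import *
show(645,13,120);print(sensors.get_state()["qpos"].round(2))
cv2.imwrite("pics/side3.png",cv2.resize(get_image("side")[180:340,130:330],(750,600)))
E
```

```text
645 13 120 [ 0.21  0.05 -0.44] [ 0.1 -0.1  0. ]
[ 0.52  1.05  0.6   1.65  0.   -0.  ]
```

View pics/side3.png

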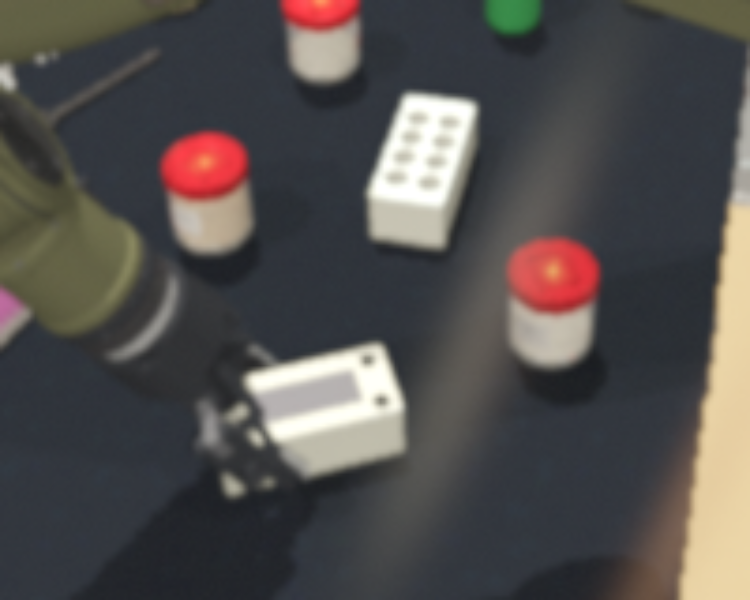

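The block lies flat with its panel up at (320,410) in the crop. The tilted fingers straddle its outer end, and the jars and the other block stand as before.

Emit:
play_rows(
  plan=[
    {"ax":0,"ay":0,"az":0,"tx":0.2,"ty":0,"tz":-0.4,"claw":75},
    {"ax":0,"ay":0,"az":0,"tx":0.2,"ty":0,"tz":-0.4,"claw":50},
    {"ax":0,"ay":0,"az":0,"tx":0.2,"ty":0,"tz":-0.4,"claw":50},
    {"ax":0,"ay":0,"az":0,"tx":0.2,"ty":0,"tz":-0.4,"claw":50},
    {"ax":0,"ay":0,"az":0,"tx":0.2,"ty":0,"tz":-0.4,"claw":50},
    {"ax":0,"ay":0,"az":0,"tx":-1,"ty":0,"tz":-3,"claw":50},
    {"ax":0,"ay":0,"az":0,"tx":-2.5,"ty":0,"tz":-6,"claw":50},
    {"ax":0,"ay":0,"az":0,"tx":-4.5,"ty":0,"tz":-9,"claw":50},
    {"ax":0,"ay":-7,"az":0,"tx":-6,"ty":0,"tz":-12,"claw":50},
    {"ax":0,"ay":-14,"az":0,"tx":-8,"ty":0,"tz":-14,"claw":50},
    {"ax":0,"ay":-21,"az":0,"tx":-9,"ty":0,"tz":-14,"claw":50},
    {"ax":0,"ay":-28,"az":0,"tx":-9,"ty":0,"tz":-14,"claw":50},
  ],
  force=80,
)

```text
clock: 12.83
eef_pos: [690.8, 398.1, 91.9]
eef_rot: [-0.258, 0.964, -0.015, -0.061]
ft_force: [1.8, 0.1, -3.3]
grip_width: 54.7
grip_force: 86.1
```

```bash
python3 - <<'E'
from h import *
s=sensors.get_state();print(s["qpos"].round(2),np.hypot(*s["eef_pos"][:2]))
show(705,150,30);show(705,100,30);show(705,75,30)
E
```

```text
[ 0.52  0.95  0.75  1.5   0.   -0.  ] 797.2878042132862
705 150 30 [ 9.88  0.08 -4.61] [  0.1 -67.2  -0. ]
705 100 30 [9.26 0.07 0.35] [  0.1 -67.2  -0. ]
705 75 30 [8.94 0.07 2.83] [  0.1 -67.2  -0. ]
```

Emit:
play_rows(
  plan=[
    {"ax":0,"ay":-7,"az":0,"tx":1,"ty":0,"tz":-1,"claw":50},
    {"ax":0,"ay":-14,"az":0,"tx":2,"ty":0,"tz":-2,"claw":50},
    {"ax":0,"ay":-21,"az":0,"tx":3,"ty":0,"tz":-3,"claw":50},
    {"ax":0,"ay":-28,"az":0,"tx":4.5,"ty":0,"tz":-4.6,"claw":50},
    {"ax":0,"ay":-35,"az":0,"tx":6,"ty":0,"tz":-4.6,"claw":50},
    {"ax":0,"ay":-42,"az":0,"tx":7,"ty":0,"tz":-4.6,"claw":50},
    {"ax":0,"ay":-49,"az":0,"tx":8,"ty":0,"tz":-4.6,"claw":50},
    {"ax":0,"ay":-56,"az":0,"tx":9,"ty":0,"tz":-4.6,"claw":50},
    {"ax":0,"ay":-63,"az":0,"tx":9.5,"ty":0,"tz":-3,"claw":50},
    {"ax":0,"ay":-67.2,"az":0,"tx":9.5,"ty":0,"tz":-1,"claw":50},
    {"ax":0,"ay":-67.2,"az":0,"tx":9.3,"ty":0,"tz":0.3,"claw":50},
    {"ax":0,"ay":-67.2,"az":0,"tx":9.3,"ty":0,"tz":0.3,"claw":50},
  ],
)

```text
clock: 13.83
eef_pos: [606.8, 349.5, 100.5]
eef_rot: [-0.234, 0.874, 0.111, 0.411]
ft_force: [0.7, -0.5, -4.6]
grip_width: 54.3
grip_force: 86.2
```

```bash
python3 - <<'E'
from h import *
s=sensors.get_state();print(s["qpos"].round(2),np.hypot(*s["eef_pos"][:2]))
for z in(100,80,73,70): show(705,z,30)
E
```

```text
[ 0.52  0.39 -0.95 -0.65  0.   -0.  ] 700.2859561242666
705 100 30 [-0.26  0.07  0.4 ] [ 0.1 -9.6 -0.1]
705 80 30 [1.28 0.07 1.67] [ 0.1 -9.6 -0.1]
705 73 30 [1.82 0.07 2.12] [ 0.1 -9.6 -0.1]
705 70 30 [2.05 0.07 2.31] [ 0.1 -9.6 -0.1]
```

Emit:
play_rows(
  plan=[
    {"ax":0,"ay":-5,"az":0,"tx":-0.2,"ty":0,"tz":0.3,"claw":50},
    {"ax":0,"ay":-9.6,"az":0,"tx":-0.2,"ty":0,"tz":0.4,"claw":50},
    {"ax":0,"ay":-9.6,"az":0,"tx":-0.2,"ty":0,"tz":0.4,"claw":50},
    {"ax":0,"ay":-9.6,"az":0,"tx":-0.2,"ty":0,"tz":0.4,"claw":50},
    {"ax":0,"ay":-9.6,"az":0,"tx":0.5,"ty":0,"tz":1,"claw":50},
    {"ax":0,"ay":-9.6,"az":0,"tx":0.9,"ty":0,"tz":1.35,"claw":50},
    {"ax":0,"ay":-9.6,"az":0,"tx":1.3,"ty":0,"tz":1.7,"claw":50},
    {"ax":0,"ay":-9.6,"az":0,"tx":1.3,"ty":0,"tz":1.7,"claw":50},
  ],
)

```text
clock: 14.5
eef_pos: [614.7, 354.1, 80.5]
eef_rot: [-0.224, 0.837, 0.13, 0.483]
ft_force: [0.6, 0.1, -4.7]
grip_width: 54.4
grip_force: 86.3
```

```bash
python3 - <<'E'
from h import *
s=sensors.get_state();print(s["qpos"].round(2),np.hypot(*s["eef_pos"][:2]))
cv2.imwrite("pics/side4.png",cv2.resize(get_image("side")[180:340,130:330],(750,600)))
for z in(75,72,69): show(705,z,30)
E
```

```text
[ 0.52  0.58 -1.11 -1.17  0.    0.  ] 709.4018416588682
705 75 30 [ 0.76  0.07 -0.1 ] [ 0.1  0.1 -0.1]
705 72 30 [1.02 0.07 0.05] [ 0.1  0.1 -0.1]
705 69 30 [1.28 0.06 0.2 ] [ 0.1  0.1 -0.1]
```

View pics/side4.png

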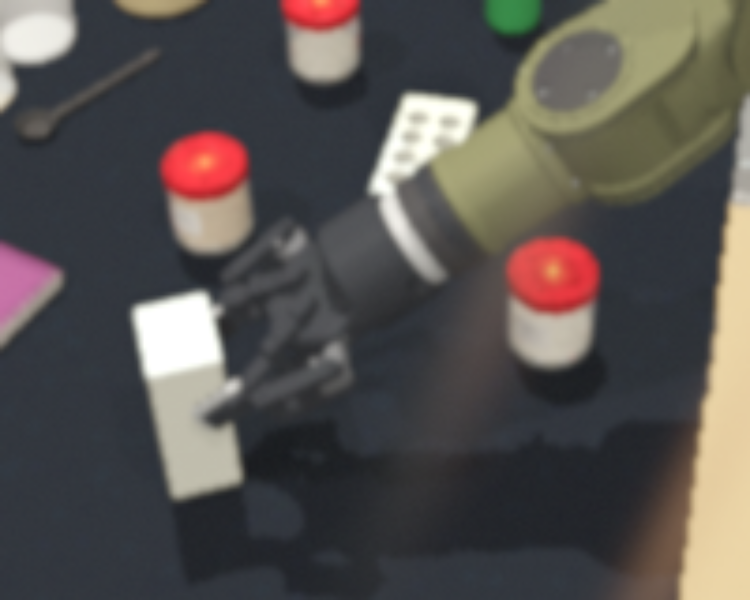

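The block is now held upright, with its end at about (205,490) in the crop, just above the bench and clear of everything.

Emit:
play_rows(
  plan=[
    {"ax":0,"ay":0,"az":0,"tx":0.35,"ty":0,"tz":0.2,"claw":50},
    {"ax":0,"ay":0,"az":0,"tx":0.6,"ty":0,"tz":0.35,"claw":50},
    {"ax":0,"ay":0,"az":0,"tx":0.7,"ty":0,"tz":0.4,"claw":50},
    {"ax":0,"ay":0,"az":0,"tx":0.7,"ty":0,"tz":0.4,"claw":50},
  ],
)

```text
clock: 14.88
eef_pos: [614.9, 354.3, 72.9]
eef_rot: [-0.224, 0.836, 0.13, 0.483]
ft_force: [-0.5, 0.4, -3.9]
grip_width: 54.4
grip_force: 86.3
```

Emit:
play_rows(
  plan=[
    {"ax":0,"ay":0,"az":0,"tx":0.17,"ty":0,"tz":0.1,"claw":50},
    {"ax":0,"ay":0,"az":0,"tx":0.26,"ty":0,"tz":0.15,"claw":50},
    {"ax":0,"ay":0,"az":0,"tx":0.26,"ty":0,"tz":0.15,"claw":50},
  ],
)

```text
clock: 15.13
eef_pos: [615.0, 354.3, 70.1]
eef_rot: [-0.224, 0.836, 0.13, 0.484]
ft_force: [0.4, -0.6, -3.7]
grip_width: 54.4
grip_force: 86.3
```

Emit:
play_rows(
  plan=[
    {"ax":0,"ay":0,"az":0,"tx":0.17,"ty":0,"tz":0.1,"claw":50},
    {"ax":0,"ay":0,"az":0,"tx":0.26,"ty":0,"tz":0.15,"claw":50},
    {"ax":0,"ay":0,"az":0,"tx":0.26,"ty":0,"tz":0.15,"claw":50},
  ],
)

```text
clock: 15.38
eef_pos: [616.3, 355.0, 69.9]
eef_rot: [-0.223, 0.835, 0.131, 0.486]
ft_force: [-2.2, -2.5, 4.7]
grip_width: 54.4
grip_force: 87.0
```

Emit:
play_rows(
  plan=[
    {"ax":0,"ay":0,"az":0,"tx":0,"ty":0,"tz":0,"claw":65},
    {"ax":0,"ay":0,"az":0,"tx":0,"ty":0,"tz":0,"claw":85},
    {"ax":0,"ay":0,"az":0,"tx":0,"ty":0,"tz":0,"claw":100},
    {"ax":0,"ay":0,"az":0,"tx":0,"ty":0,"tz":0,"claw":100},
    {"ax":0,"ay":0,"az":0,"tx":0,"ty":0,"tz":-1.5,"claw":100},
    {"ax":0,"ay":0,"az":0,"tx":0,"ty":0,"tz":-4,"claw":100},
    {"ax":0,"ay":0,"az":0,"tx":0,"ty":0,"tz":-7,"claw":100},
    {"ax":0,"ay":0,"az":0,"tx":0,"ty":0,"tz":-10,"claw":100},
    {"ax":0,"ay":0,"az":0,"tx":-3,"ty":0,"tz":-11,"claw":100},
    {"ax":0,"ay":0,"az":0,"tx":-6,"ty":0,"tz":-11,"claw":100},
    {"ax":0,"ay":0,"az":0,"tx":-8,"ty":0,"tz":-11,"claw":100},
  ],
)

```text
clock: 16.3
eef_pos: [567.5, 326.6, 194.8]
eef_rot: [-0.223, 0.835, 0.131, 0.485]
ft_force: [0.3, -0.1, 1.1]
grip_width: 85.3
grip_force: 0.0
```

```bash
python3 - <<'E'
from h import *
s=sensors.get_state();print(s["qpos"].round(2),s["eef_pos"],np.hypot(*s["eef_pos"][:2]))
I=get_image("side");J=get_image("top")
g=cv2.cvtColor(J,cv2.COLOR_BGR2HSV); m=(g[...,1]<45)&(g[...,2]>170); m[:, :100]=0;m[:,200:]=0;m[:120]=0;m[210:]=0
for q in blobs(m,30): print("top white",cv2.minAreaRect(q), onz("top",cv2.minAreaRect(q)[0],120))
cv2.imwrite("pics/both5.png",np.hstack([cv2.resize(I[160:320,130:330],(400,320)),cv2.resize(J[120:220,90:215],(400,320))]))
for r,z,p in((640,200,90),(700,190,90)): show(r,z,p)
E
```

```text
[ 0.52  0.21 -1.11 -0.81  0.   -0.  ] [567.51808672 326.60908421 194.80764589] 654.7902508813045
top white ((141.5, 164.00001525878906), (21.0190372467041, 19.677396774291992), 63.43495178222656) [603.61241372 340.71667562 120.        ]
640 200 90 [ 0.8   0.1  -1.65] [ 0.1 60.8 -0. ]
700 190 90 [-1.25  0.09  4.08] [ 0.1 60.8 -0. ]
```

View pics/both5.png

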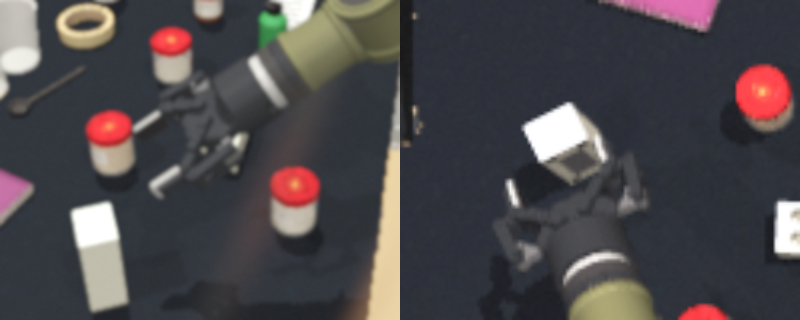

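The block stands upright alone. In the left (side) half its top is at (95,225), and in the right (top) half its top face is at (561,133). The fingers are clear of it.

Emit:
play_rows(
  plan=[
    {"ax":0,"ay":7,"az":0,"tx":-0.5,"ty":0,"tz":0,"claw":100},
    {"ax":0,"ay":14,"az":0,"tx":-1,"ty":0,"tz":0,"claw":100},
    {"ax":0,"ay":21,"az":0,"tx":-1.5,"ty":0,"tz":0,"claw":100},
    {"ax":0,"ay":28,"az":0,"tx":-2,"ty":0,"tz":0.5,"claw":100},
    {"ax":0,"ay":35,"az":0,"tx":-2,"ty":0,"tz":1,"claw":100},
    {"ax":0,"ay":42,"az":0,"tx":-2,"ty":0,"tz":2,"claw":100},
    {"ax":0,"ay":49,"az":0,"tx":-2,"ty":0,"tz":3,"claw":100},
    {"ax":0,"ay":56,"az":0,"tx":-1.5,"ty":0,"tz":4,"claw":100},
    {"ax":0,"ay":60.8,"az":0,"tx":-1.2,"ty":0,"tz":4.1,"claw":100},
    {"ax":0,"ay":60.8,"az":0,"tx":-1.2,"ty":0,"tz":4.1,"claw":100},
    {"ax":0,"ay":60.8,"az":0,"tx":-1.2,"ty":0,"tz":4.1,"claw":100},
  ],
)

```text
clock: 17.32
eef_pos: [602.7, 347.0, 179.5]
eef_rot: [-0.259, 0.966, 0.003, 0.006]
ft_force: [1.6, 1.6, 0.5]
grip_width: 85.5
grip_force: 0.0
```

```bash
python3 - <<'E'
from h import *
s=sensors.get_state();print(s["qpos"].round(2),s["eef_pos"],np.hypot(*s["eef_pos"][:2]))
p=onz("top",(140.3,161.6),120);print(p,np.hypot(*p[:2]),np.degrees(np.arctan2(p[1],p[0])))
for r,z,q in((700,150,90),(700,86,90),(692,86,120)): show(r,z,q,29.9)
E
```

```text
[ 0.52  0.57  0.22  1.21  0.   -0.  ] [602.72582747 346.98257779 179.53003681] 695.4677076492632
[611.97121202 345.48992736 120.        ] 702.7603106660273 29.447012528959995
700 150 90 [-0.42 -0.04  2.96] [0.1 0.7 0.1]
700 86 90 [-0.33 -0.05  9.36] [0.1 0.7 0.1]
692 86 120 [ 0.47 -0.05  9.35] [ 0.1 30.7  0.1]
```

Emit:
play_rows(
  plan=[
    {"ax":0,"ay":0.7,"az":0,"tx":-0.4,"ty":-0.3,"tz":3,"claw":100},
    {"ax":0,"ay":0.7,"az":0,"tx":-0.4,"ty":-0.3,"tz":5,"claw":100},
    {"ax":0,"ay":0.7,"az":0,"tx":-0.4,"ty":-0.3,"tz":7,"claw":100},
    {"ax":0,"ay":0.7,"az":0,"tx":-0.3,"ty":-0.3,"tz":8.5,"claw":100},
    {"ax":0,"ay":0.7,"az":0,"tx":-0.3,"ty":-0.3,"tz":9.3,"claw":100},
    {"ax":0,"ay":7,"az":0,"tx":-0.2,"ty":-0.3,"tz":9.3,"claw":100},
    {"ax":0,"ay":13,"az":0,"tx":0,"ty":-0.3,"tz":9.3,"claw":100},
    {"ax":0,"ay":19,"az":0,"tx":0.2,"ty":-0.3,"tz":9.3,"claw":100},
    {"ax":0,"ay":25,"az":0,"tx":0.3,"ty":-0.3,"tz":9.3,"claw":100},
    {"ax":0,"ay":30.7,"az":0,"tx":0.5,"ty":-0.3,"tz":9.3,"claw":100},
    {"ax":0,"ay":30.7,"az":0,"tx":0.5,"ty":-0.3,"tz":9.3,"claw":100},
    {"ax":0,"ay":30.7,"az":0,"tx":0.5,"ty":-0.3,"tz":9.3,"claw":100},
  ],
)

```text
clock: 18.32
eef_pos: [601.7, 343.2, 80.6]
eef_rot: [-0.25, 0.933, -0.066, -0.251]
ft_force: [-0.5, -0.3, -1.6]
grip_width: 85.7
grip_force: 0.0
```

```bash
python3 - <<'E'
from h import *
s=sensors.get_state();print(s["qpos"].round(2),s["eef_pos"],np.hypot(*s["eef_pos"][:2]),R.from_quat(s["eef_rot"]).as_matrix()[:,2])
for r,z,q in((692,86,120),): show(r,z,q,29.9)
E
```

```text
[ 0.52  1.18  1.09  2.01 -0.   -0.01] [601.71190429 343.15430919  80.57429737] 692.6847014916914 [-0.43489814 -0.24930514 -0.86528062]
692 86 120 [ 0.33  0.25 -0.44] [ 0.  -0.1  0.2]
```

Emit:
play_rows(
  plan=[
    {"ax":0,"ay":0,"az":0,"tx":0.3,"ty":0,"tz":-0.4,"claw":80},
    {"ax":0,"ay":0,"az":0,"tx":0.3,"ty":0,"tz":-0.4,"claw":50},
    {"ax":0,"ay":0,"az":0,"tx":0.3,"ty":0,"tz":-0.4,"claw":50},
    {"ax":0,"ay":0,"az":0,"tx":0.3,"ty":0,"tz":-0.4,"claw":50},
    {"ax":0,"ay":0,"az":0,"tx":0.3,"ty":0,"tz":-0.4,"claw":50},
    {"ax":0,"ay":0,"az":0,"tx":0.3,"ty":0,"tz":-0.4,"claw":50},
  ],
  force=80,
)

```text
clock: 18.82
eef_pos: [601.6, 343.1, 95.5]
eef_rot: [-0.251, 0.934, -0.065, -0.245]
ft_force: [0.8, 1.2, 4.3]
grip_width: 54.8
grip_force: 85.4
```

Emit:
play_rows(
  plan=[
    {"ax":0,"ay":0,"az":0,"tx":0,"ty":0,"tz":0,"claw":75},
    {"ax":0,"ay":0,"az":0,"tx":0,"ty":0,"tz":0,"claw":85},
    {"ax":0,"ay":0,"az":0,"tx":0,"ty":0,"tz":0,"claw":85},
    {"ax":0,"ay":0,"az":0,"tx":0,"ty":0,"tz":0,"claw":85},
  ],
)

```text
clock: 19.15
eef_pos: [601.4, 342.8, 93.1]
eef_rot: [-0.251, 0.934, -0.065, -0.247]
ft_force: [-0.9, 0.1, 1.1]
grip_width: 72.5
grip_force: 0.0
```

```bash
python3 - <<'E'
from h import *
s=sensors.get_state();print(s["qpos"].round(2),s["eef_pos"],s["qd"].round(3),s["grip_width"])
for r,z,q in((692,84,120),): show(r,z,q,29.8)
E
```

```text
[ 0.52  1.16  1.1   2.02 -0.   -0.01] [601.36465486 342.84611407  93.13867867] [-0.     0.005  0.003  0.002  0.001  0.003] 72.48881724896633
692 84 120 [-0.43  0.13  0.81] [-0.   0.4  0.2]
```

Emit:
play_rows(
  plan=[
    {"ax":0,"ay":0,"az":0,"tx":-0.2,"ty":0.1,"tz":0.4,"claw":85},
    {"ax":0,"ay":0,"az":0,"tx":-0.43,"ty":0.1,"tz":0.8,"claw":85},
    {"ax":0,"ay":0,"az":0,"tx":-0.43,"ty":0.1,"tz":0.8,"claw":85},
    {"ax":0,"ay":0,"az":0,"tx":-0.43,"ty":0.1,"tz":0.8,"claw":50},
    {"ax":0,"ay":0,"az":0,"tx":-0.43,"ty":0.1,"tz":0.8,"claw":50},
    {"ax":0,"ay":0,"az":0,"tx":-0.43,"ty":0.1,"tz":0.8,"claw":50},
    {"ax":0,"ay":0,"az":0,"tx":-0.43,"ty":0.1,"tz":0.8,"claw":50},
  ],
  force=90,
)

```text
clock: 19.73
eef_pos: [600.8, 343.9, 84.1]
eef_rot: [-0.251, 0.934, -0.065, -0.247]
ft_force: [-0.1, 0.9, -1.2]
grip_width: 55.3
grip_force: 95.3
```

Emit:
play_rows(
  plan=[
    {"ax":0,"ay":0,"az":0,"tx":0.5,"ty":0,"tz":-0.9,"claw":50},
    {"ax":0,"ay":-3,"az":0,"tx":1.2,"ty":0,"tz":-1.8,"claw":50},
    {"ax":0,"ay":-9,"az":0,"tx":2,"ty":0,"tz":-3,"claw":50},
    {"ax":0,"ay":-16,"az":0,"tx":2.5,"ty":0,"tz":-4,"claw":50},
    {"ax":0,"ay":-23,"az":0,"tx":2.5,"ty":0,"tz":-4,"claw":50},
    {"ax":0,"ay":-30,"az":0,"tx":2.5,"ty":0,"tz":-4,"claw":50},
    {"ax":0,"ay":-37,"az":0,"tx":2.5,"ty":0,"tz":-4,"claw":50},
    {"ax":0,"ay":-44,"az":0,"tx":2.5,"ty":0,"tz":-4,"claw":50},
    {"ax":0,"ay":-51,"az":0,"tx":2.5,"ty":0,"tz":-4,"claw":50},
    {"ax":0,"ay":-58,"az":0,"tx":2.5,"ty":0,"tz":-4,"claw":50},
    {"ax":0,"ay":-65,"az":0,"tx":2.5,"ty":0,"tz":-4,"claw":50},
    {"ax":0,"ay":-72,"az":0,"tx":2.5,"ty":0,"tz":-4,"claw":50},
  ],
)

```text
clock: 20.73
eef_pos: [597.7, 341.6, 130.4]
eef_rot: [-0.248, 0.926, 0.074, 0.274]
ft_force: [1.3, 0.9, -5.4]
grip_width: 55.1
grip_force: 95.9
```

```bash
python3 - <<'E'
from h import *
s=sensors.get_state();print(s["qpos"].round(2),s["eef_pos"],np.hypot(*s["eef_pos"][:2]))
for r,z,q in((700,110,29.5),(700,60,29.5),(700,20,29.5)): show(r,z,q,29.9)
E
```

```text
[ 0.52  0.28 -0.61  0.11  0.   -0.  ] [597.67823357 341.64201359 130.41107894] 688.4319402354311
700 110 29.5 [0.14 0.17 2.34] [  0.1 -27.6  -0. ]
700 60 29.5 [2.86 0.16 6.54] [  0.1 -27.6  -0. ]
700 20 29.5 [5.03 0.16 9.9 ] [  0.1 -27.6  -0. ]
```

Emit:
play_rows(
  plan=[
    {"ax":0,"ay":-6,"az":0,"tx":0.1,"ty":0,"tz":1,"claw":50},
    {"ax":0,"ay":-12,"az":0,"tx":0.1,"ty":0,"tz":2,"claw":50},
    {"ax":0,"ay":-18,"az":0,"tx":0.1,"ty":0,"tz":2.3,"claw":50},
    {"ax":0,"ay":-24,"az":0,"tx":0.1,"ty":0,"tz":2.3,"claw":50},
    {"ax":0,"ay":-27.6,"az":0,"tx":0.1,"ty":0.1,"tz":2.3,"claw":50},
    {"ax":0,"ay":-27.6,"az":0,"tx":0.7,"ty":0.1,"tz":3.2,"claw":50},
    {"ax":0,"ay":-27.6,"az":0,"tx":1.5,"ty":0.1,"tz":4.4,"claw":50},
    {"ax":0,"ay":-27.6,"az":0,"tx":2.3,"ty":0.1,"tz":5.6,"claw":50},
    {"ax":0,"ay":-27.6,"az":0,"tx":3.1,"ty":0.1,"tz":6.9,"claw":50},
    {"ax":0,"ay":-27.6,"az":0,"tx":3.9,"ty":0.1,"tz":8.2,"claw":50},
    {"ax":0,"ay":-27.6,"az":0,"tx":4.5,"ty":0.1,"tz":9.1,"claw":50},
    {"ax":0,"ay":-27.6,"az":0,"tx":4.8,"ty":0.1,"tz":9.5,"claw":50},
  ],
)

```text
clock: 21.73
eef_pos: [607.4, 348.7, 20.5]
eef_rot: [-0.224, 0.837, 0.13, 0.483]
ft_force: [0.0, 0.7, -4.1]
grip_width: 55.1
grip_force: 96.1
```

```bash
python3 - <<'E'
from h import *
s=sensors.get_state();print(s["qpos"].round(2),s["eef_pos"],np.hypot(*s["eef_pos"][:2]))
cv2.imwrite("pics/side6.png",cv2.resize(get_image("side")[180:340,130:330],(750,600)))
for r,z,q in((700,16,29.5),(700,11,29.5)): show(r,z,q,29.9)
E
```

```text
[ 0.52  0.77 -1.15 -1.4   0.   -0.  ] [607.43309624 348.72907124  20.52779531] 700.4191113410367
700 16 29.5 [0.4  0.05 0.19] [ 0.1 -0.5 -0. ]
700 11 29.5 [0.84 0.04 0.44] [ 0.1 -0.5 -0. ]
```

View pics/side6.png

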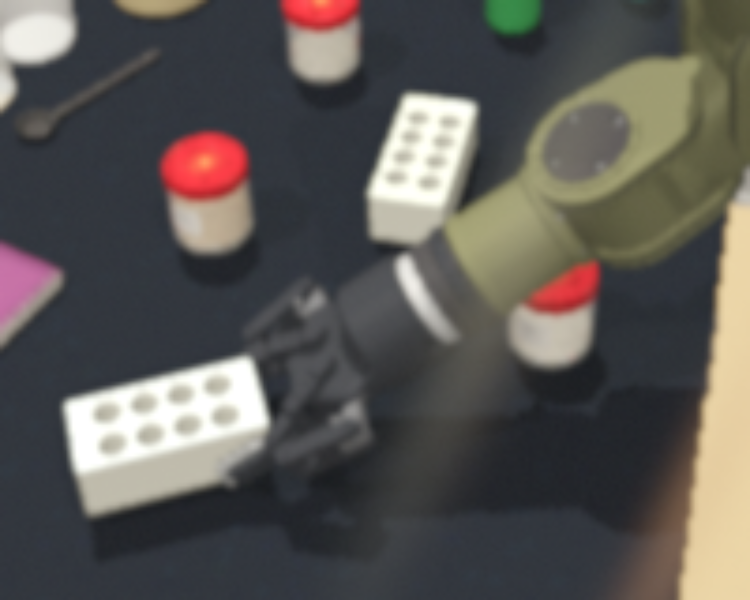

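The block is now wells up at (165,430) in the crop, level and just above the bench. The wrist passes over jar_front with the fingers clear of it. Next I lower the block.

Emit:
play_rows(
  plan=[
    {"ax":0,"ay":-0.5,"az":0,"tx":0.35,"ty":0,"tz":0.2,"claw":50},
    {"ax":0,"ay":-0.5,"az":0,"tx":0.6,"ty":0,"tz":0.3,"claw":50},
    {"ax":0,"ay":-0.5,"az":0,"tx":0.75,"ty":0,"tz":0.4,"claw":50},
    {"ax":0,"ay":-0.5,"az":0,"tx":0.75,"ty":0,"tz":0.4,"claw":50},
  ],
)

```text
clock: 22.12
eef_pos: [608.5, 349.5, 15.9]
eef_rot: [-0.223, 0.833, 0.132, 0.489]
ft_force: [0.4, -0.4, -3.6]
grip_width: 55.2
grip_force: 96.0
```

Emit:
play_rows(
  plan=[
    {"ax":0,"ay":0,"az":0,"tx":0.2,"ty":0,"tz":0.12,"claw":50},
    {"ax":0,"ay":0,"az":0,"tx":0.35,"ty":0,"tz":0.2,"claw":50},
    {"ax":0,"ay":0,"az":0,"tx":0.35,"ty":0,"tz":0.2,"claw":50},
  ],
)

```text
clock: 22.37
eef_pos: [608.7, 349.6, 12.1]
eef_rot: [-0.223, 0.833, 0.132, 0.489]
ft_force: [-0.8, -0.1, -4.2]
grip_width: 55.2
grip_force: 96.0
```

Emit:
play_rows(
  plan=[
    {"ax":0,"ay":0,"az":0,"tx":0.15,"ty":0,"tz":0.08,"claw":50},
    {"ax":0,"ay":0,"az":0,"tx":0.26,"ty":0,"tz":0.15,"claw":50},
    {"ax":0,"ay":0,"az":0,"tx":0.26,"ty":0,"tz":0.15,"claw":50},
  ],
)

```text
clock: 22.62
eef_pos: [608.6, 349.6, 8.7]
eef_rot: [-0.223, 0.833, 0.132, 0.489]
ft_force: [0.4, 0.3, -4.6]
grip_width: 55.2
grip_force: 96.0
```

Emit:
play_rows(
  plan=[
    {"ax":0,"ay":0,"az":0,"tx":0.1,"ty":0,"tz":0.05,"claw":50},
    {"ax":0,"ay":0,"az":0,"tx":0.17,"ty":0,"tz":0.1,"claw":50},
    {"ax":0,"ay":0,"az":0,"tx":0.17,"ty":0,"tz":0.1,"claw":50},
  ],
)

```text
clock: 22.87
eef_pos: [608.6, 349.6, 6.8]
eef_rot: [-0.223, 0.833, 0.132, 0.489]
ft_force: [-0.7, 0.3, -4.0]
grip_width: 55.2
grip_force: 96.0
```

Emit:
play_rows(
  plan=[
    {"ax":0,"ay":0,"az":0,"tx":0,"ty":0,"tz":0,"claw":65},
    {"ax":0,"ay":0,"az":0,"tx":0,"ty":0,"tz":0,"claw":85},
    {"ax":0,"ay":0,"az":0,"tx":0,"ty":0,"tz":0,"claw":100},
    {"ax":0,"ay":0,"az":0,"tx":0,"ty":0,"tz":0,"claw":100},
    {"ax":0,"ay":0,"az":0,"tx":0,"ty":0,"tz":-2,"claw":100},
    {"ax":0,"ay":0,"az":0,"tx":0,"ty":0,"tz":-5,"claw":100},
    {"ax":0,"ay":0,"az":0,"tx":-2,"ty":0,"tz":-7,"claw":100},
    {"ax":0,"ay":0,"az":0,"tx":-5,"ty":0,"tz":-8,"claw":100},
    {"ax":0,"ay":0,"az":0,"tx":-9,"ty":0,"tz":-8,"claw":100},
    {"ax":0,"ay":0,"az":0,"tx":-12,"ty":0,"tz":-8,"claw":100},
  ],
)

```text
clock: 23.7
eef_pos: [598.0, 343.1, 151.8]
eef_rot: [-0.223, 0.833, 0.132, 0.488]
ft_force: [0.9, 0.2, -1.3]
grip_width: 85.0
grip_force: 0.0
```

```bash
python3 - <<'E'
from h import *
s=sensors.get_state();print(s["qpos"].round(2),s["eef_pos"],np.hypot(*s["eef_pos"][:2]))
J=get_image("top"); cv2.imwrite("pics/t7.png",J); cv2.imwrite("pics/s7.png",get_image("side"))
cv2.imwrite("pics/both7.png",cv2.resize(J[110:230,90:250],(800,600)))
for r,z,q in((640,180,90),(720,150,90)): show(r,z,q,29.9)
E
```

```text
[ 0.52  0.38 -1.1  -0.97  0.01 -0.  ] [597.96606753 343.12575366 151.82359514] 689.4191038396386
640 180 90 [ 1.07  0.08 -5.81] [ 0.2 61.9  0. ]
720 150 90 [-0.04  0.06  2.66] [ 0.2 61.9  0. ]
```

View pics/both7.png

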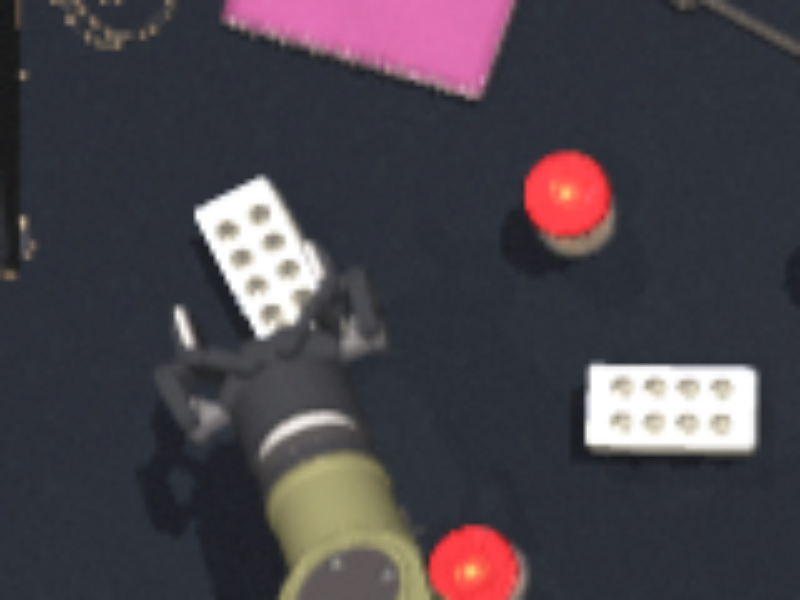

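The block lies flat with its wells up. Its eight wells run from (228,229) to (303,297) in the crop, centred at (265.5,263.6); the jars and the other block are undisturbed.

```bash
python3 - <<'E'
from h import *
f=lambda x,y:onz("top",(90+x/5-.4,110+y/5-.4),44)
m=f(265.5,263.6); d=f(244,221.5)-f(287,306); print(m,np.hypot(*m[:2]),np.degrees(np.arctan2(m[1],m[0])),"dir",np.degrees(np.arctan2(d[1],d[0])))
P=[f(196,213),f(264,177)];print(P,np.linalg.norm(P[0]-P[1]), (P[0]+P[1])/2-m)
az=np.degrees(np.arctan2(d[1],d[0]))
for z in(150,): print(goto([m[0],m[1],z],frame([0,0,-1],c(az+90))))
E
```

```text
[628.03419269 359.77649743  44.        ] 723.7859319512451 29.806726725453984 dir 30.06993004487286
[array([664.71226749, 413.56313631,  44.        ]), array([693.71903161, 365.99384662,  44.        ])] 55.71561438038839 [51.18145686 30.00199403  0.        ]
(array([-0.22, -0.06,  3.  ]), array([ 0.1, 61.9, -0.1]))
```

Emit:
play_rows(
  plan=[
    {"ax":0,"ay":7,"az":0,"tx":0,"ty":0,"tz":0.3,"claw":100},
    {"ax":0,"ay":14,"az":0,"tx":0,"ty":0,"tz":0.6,"claw":100},
    {"ax":0,"ay":21,"az":0,"tx":0,"ty":0,"tz":1,"claw":100},
    {"ax":0,"ay":28,"az":0,"tx":0,"ty":0,"tz":1.4,"claw":100},
    {"ax":0,"ay":35,"az":0,"tx":-0.1,"ty":0,"tz":1.8,"claw":100},
    {"ax":0,"ay":42,"az":0,"tx":-0.1,"ty":0,"tz":2.2,"claw":100},
    {"ax":0,"ay":49,"az":0,"tx":-0.2,"ty":0,"tz":2.6,"claw":100},
    {"ax":0,"ay":56,"az":0,"tx":-0.2,"ty":0,"tz":3,"claw":100},
    {"ax":0,"ay":61.9,"az":0,"tx":-0.2,"ty":0,"tz":3,"claw":100},
    {"ax":0,"ay":61.9,"az":0,"tx":-0.2,"ty":0,"tz":3,"claw":100},
    {"ax":0,"ay":61.9,"az":0,"tx":-0.2,"ty":0,"tz":3,"claw":100},
    {"ax":0,"ay":61.9,"az":0,"tx":-0.2,"ty":0,"tz":3,"claw":100},
  ],
)

```text
clock: 24.8
eef_pos: [623.4, 357.8, 138.4]
eef_rot: [-0.259, 0.966, -0.002, -0.009]
ft_force: [1.2, 1.4, -0.2]
grip_width: 85.6
grip_force: 0.0
```

```bash
python3 - <<'E'
from h import *
print(sensors.get_state()["qpos"].round(2))
print(goto([628,360,12],frame([0,0,-1],c(120.1))))
E
```

```text
[ 0.52  0.66  0.28  1.21  0.   -0.  ]
(array([-0.75, -0.07, 12.63]), array([ 0.1, -1.1, -0.1]))
```

Emit:
play_rows(
  plan=[
    {"ax":0,"ay":0,"az":0,"tx":0,"ty":0,"tz":3,"claw":100},
    {"ax":0,"ay":0,"az":0,"tx":0,"ty":0,"tz":6,"claw":100},
    {"ax":0,"ay":0,"az":0,"tx":0,"ty":0,"tz":9,"claw":100},
    {"ax":0,"ay":0,"az":0,"tx":0,"ty":0,"tz":11.5,"claw":100},
    {"ax":0,"ay":0,"az":0,"tx":0,"ty":0,"tz":11.5,"claw":100},
    {"ax":0,"ay":0,"az":0,"tx":0,"ty":0,"tz":11.5,"claw":100},
  ],
)

```text
clock: 25.3
eef_pos: [619.0, 355.6, 20.5]
eef_rot: [-0.259, 0.966, -0.002, -0.011]
ft_force: [-0.3, 0.2, 1.1]
grip_width: 85.4
grip_force: 0.0
```

```bash
python3 - <<'E'
from h import *
print(goto([628,360,12],frame([0,0,-1],c(120.1))))
E
```

```text
(array([-1.02, -0.07,  0.82]), array([ 0.1, -1.2, -0.1]))
```

Emit:
play_rows(
  plan=[
    {"ax":0,"ay":-1.2,"az":0,"tx":-1,"ty":-0.1,"tz":0.5,"claw":100},
    {"ax":0,"ay":-1.2,"az":0,"tx":-1,"ty":-0.1,"tz":0.8,"claw":100},
    {"ax":0,"ay":-1.2,"az":0,"tx":-1,"ty":-0.1,"tz":0.8,"claw":80},
    {"ax":0,"ay":-1.2,"az":0,"tx":-1,"ty":-0.1,"tz":0.8,"claw":50},
    {"ax":0,"ay":-1.2,"az":0,"tx":-1,"ty":-0.1,"tz":0.8,"claw":50},
    {"ax":0,"ay":-1.2,"az":0,"tx":-1,"ty":-0.1,"tz":0.8,"claw":50},
    {"ax":0,"ay":-1.2,"az":0,"tx":-1,"ty":-0.1,"tz":0.8,"claw":50},
    {"ax":0,"ay":-1.2,"az":0,"tx":-1,"ty":-0.1,"tz":0.8,"claw":50},
  ],
  force=60,
)

```text
clock: 25.97
eef_pos: [630.3, 361.1, 16.7]
eef_rot: [-0.259, 0.966, 0.002, 0.003]
ft_force: [-0.5, -0.6, 5.5]
grip_width: 54.7
grip_force: 66.8
```

```bash
python3 - <<'E'
from h import *
J=cv2.imread("pics/s7.png"); 
s=sensors.get_state();print(s["qpos"].round(2),s["eef_pos"])
# tray top-view, now empty: from t7
T=cv2.imread("pics/t7.png"); h=cv2.cvtColor(T,cv2.COLOR_BGR2HSV); m=(h[...,1]<60)&(h[...,2]>120); m[:185]=0;m[222:]=0;m[:,298:346]&=True;m[:,:298]=0;m[:,346:]=0
q=max(blobs(m,50),key=cv2.contourArea); b=cv2.boxPoints(cv2.minAreaRect(q)); P=np.array([onz("top",u,10) for u in b]); print(b.round(1),P.round(1),P.mean(0))
d=P[1]-P[0]; e=P[2]-P[1]; print(np.linalg.norm(d),np.linalg.norm(e),np.degrees(np.arctan2(d[1],d[0])),np.degrees(np.arctan2(e[1],e[0])))
# side view of tray
h=cv2.cvtColor(J,cv2.COLOR_BGR2HSV); m=(h[...,1]<60)&(h[...,2]>120); m[:140]=0;m[200:]=0;m[:,:255]=0;m[:,300:]=0
for q in blobs(m,30): print("side",cv2.boxPoints(cv2.minAreaRect(q)).round(1))
E
```

```text
[ 0.52  0.73  0.09  0.92  0.   -0.  ] [630.27027496 361.10993937  16.65054001]
[[303. 192.]
 [341. 192.]
 [341. 214.]
 [303. 214.]] [[ 540.4 -235.2   10. ]
 [ 544.5 -378.3   10. ]
 [ 461.6 -376.7   10. ]
 [ 457.7 -235.2   10. ]] [ 501.0452301  -306.33774501   10.        ]
143.14020016686825 82.87217238259291 -88.3584492842705 178.94235468340844
side [[259.2 158.3]
 [283.  138.6]
 [299.  158. ]
 [275.2 177.7]]
```

```bash
python3 - <<'E'
from h import *
print("tri",tri((322,203),(279.1,158.1)))
T=cv2.imread("pics/t7.png",0).astype(float)
def cross(prof,th=150):  # first subpixel crossing
    i=np.argmax(prof>th); return i-1+(th-prof[i-1])/(prof[i]-prof[i-1])
xs=np.arange(307,338,3); top=[(x,185+cross(T[185:203,x])) for x in xs]; bot=[(x,222-cross(T[204:223,x][::-1])) for x in xs]
ys=np.arange(195,212,2); lef=[(295+cross(T[y,295:322]),y) for y in ys]; rig=[(350-cross(T[y,322:351][::-1]),y) for y in ys]
for n,e,z in(("far",top,10),("near",bot,10),("left",lef,10),("right",rig,10)):
    P=np.array([onz("top",u,z)[:2] for u in e]); v=cv2.fitLine(P.astype(np.float32),cv2.DIST_HUBER,0,.01,.01).ravel(); print(n,np.median(P,0).round(1),"angle",np.degrees(np.arctan2(v[1],v[0])).round(1))
th=.5
print(goto([501+2.5*0,-306+2.5,170],frame([0,0,-1],c(0.3))))
E
```

```text
tri (array([ 492.63075454, -302.2782953 ,   29.18529845]), np.float64(11.007846421269328))
far [ 541.  -306.6] angle -89.8
near [ 460.  -305.9] angle 89.6
left [ 498.8 -232.9] angle 0.7
right [ 502.8 -376.3] angle 0.5
(array([ 44.35, -51.05, -15.71]), array([4.000e-01, 1.000e-01, 1.197e+02]))
```

Emit:
play_rows(
  plan=[
    {"ax":0,"ay":0,"az":0,"tx":0,"ty":0,"tz":-4,"claw":50},
    {"ax":0,"ay":0,"az":0,"tx":0,"ty":0,"tz":-8,"claw":50},
    {"ax":0,"ay":0,"az":0,"tx":0,"ty":0,"tz":-12,"claw":50},
    {"ax":0,"ay":0,"az":7,"tx":2,"ty":-2.5,"tz":-15.5,"claw":50},
    {"ax":0,"ay":0,"az":14,"tx":4.5,"ty":-5.2,"tz":-15.5,"claw":50},
    {"ax":0,"ay":0,"az":21,"tx":7,"ty":-8,"tz":-15.5,"claw":50},
    {"ax":0,"ay":0,"az":28,"tx":9.5,"ty":-11,"tz":-15.5,"claw":50},
    {"ax":0,"ay":0,"az":35,"tx":12,"ty":-14,"tz":-15.5,"claw":50},
    {"ax":0,"ay":0,"az":42,"tx":14.5,"ty":-17,"tz":-15.5,"claw":50},
    {"ax":0,"ay":0,"az":49,"tx":17,"ty":-20,"tz":-15.5,"claw":50},
    {"ax":0,"ay":0,"az":56,"tx":19.5,"ty":-23,"tz":-15.5,"claw":50},
    {"ax":0,"ay":0,"az":63,"tx":22,"ty":-26,"tz":-15.5,"claw":50},
  ],
)

```text
clock: 26.97
eef_pos: [567.2, 23.0, 167.8]
eef_rot: [0.287, 0.958, 0.001, -0.0]
ft_force: [0.0, -0.1, -3.7]
grip_width: 55.2
grip_force: 66.1
```

```bash
python3 - <<'E'
from h import *
print(sensors.get_state()["qpos"].round(2))
print(goto([500.5,-307,165],frame([0,0,-1],c(0.4))))
E
```

```text
[ 0.04  0.36 -0.15  1.05  0.    0.62]
(array([-12.56, -31.24,   0.18]), array([ 0.1, -0.2, 56.3]))
```

Emit:
play_rows(
  plan=[
    {"ax":0,"ay":0,"az":7,"tx":-1.2,"ty":-3,"tz":0,"claw":50},
    {"ax":0,"ay":0,"az":14,"tx":-2.4,"ty":-6,"tz":0,"claw":50},
    {"ax":0,"ay":0,"az":21,"tx":-3.6,"ty":-9,"tz":0,"claw":50},
    {"ax":0,"ay":0,"az":28,"tx":-4.8,"ty":-12,"tz":0,"claw":50},
    {"ax":0,"ay":0,"az":35,"tx":-6,"ty":-15,"tz":0,"claw":50},
    {"ax":0,"ay":0,"az":42,"tx":-7.5,"ty":-18.5,"tz":0,"claw":50},
    {"ax":0,"ay":0,"az":49,"tx":-9,"ty":-22,"tz":0,"claw":50},
    {"ax":0,"ay":0,"az":56.3,"tx":-10.4,"ty":-26,"tz":0,"claw":50},
    {"ax":0,"ay":0,"az":56.3,"tx":-11.5,"ty":-29,"tz":0,"claw":50},
    {"ax":0,"ay":0,"az":56.3,"tx":-12.5,"ty":-31.2,"tz":0,"claw":50},
    {"ax":0,"ay":0,"az":56.3,"tx":-12.5,"ty":-31.2,"tz":0,"claw":50},
    {"ax":0,"ay":0,"az":56.3,"tx":-12.5,"ty":-31.2,"tz":0,"claw":50},
  ],
)

```text
clock: 27.97
eef_pos: [502.6, -306.0, 166.4]
eef_rot: [0.704, 0.71, 0.002, -0.001]
ft_force: [-0.3, 0.6, -4.1]
grip_width: 54.7
grip_force: 66.0
```

```bash
python3 - <<'E'
from h import *
print(sensors.get_state()["qpos"].round(2))
print(goto([500.5,-307,30],frame([0,0,-1],c(0.4))),goto([500.5,-307,20.5],frame([0,0,-1],c(0.4))))
E
```

```text
[-0.55  0.4  -0.1   1.07  0.    1.01]
(array([-0.16, -0.22, 13.64]), array([ 0. , -0.3,  0.1])) (array([-0.17, -0.22, 14.59]), array([ 0. , -0.3,  0.1]))
```

Emit:
play_rows(
  plan=[
    {"ax":0,"ay":-0.3,"az":0,"tx":-0.15,"ty":-0.2,"tz":3,"claw":50},
    {"ax":0,"ay":-0.3,"az":0,"tx":-0.15,"ty":-0.2,"tz":6.5,"claw":50},
    {"ax":0,"ay":-0.3,"az":0,"tx":-0.15,"ty":-0.2,"tz":9.5,"claw":50},
    {"ax":0,"ay":-0.3,"az":0,"tx":-0.15,"ty":-0.2,"tz":11.5,"claw":50},
    {"ax":0,"ay":-0.3,"az":0,"tx":-0.15,"ty":-0.2,"tz":12.7,"claw":50},
    {"ax":0,"ay":-0.3,"az":0,"tx":-0.15,"ty":-0.2,"tz":13.1,"claw":50},
    {"ax":0,"ay":-0.3,"az":0,"tx":-0.15,"ty":-0.2,"tz":13.1,"claw":50},
  ],
)

```text
clock: 28.55
eef_pos: [501.0, -304.1, 34.9]
eef_rot: [0.702, 0.712, -0.0, -0.0]
ft_force: [0.1, 0.0, -2.5]
grip_width: 55.4
grip_force: 65.9
```

```bash
python3 - <<'E'
from h import *
J=get_image("top");K=get_image("side")
cv2.imwrite("pics/b8.png",np.hstack([cv2.resize(J[175:235,285:355],(466,400),interpolation=2),cv2.resize(K[120:190,235:305],(330,400),interpolation=2)]))
print(goto([500.5,-307,30],frame([0,0,-1],c(0.4))),goto([500.5,-307,20.5],frame([0,0,-1],c(0.4))))
E
```

```text
(array([-0.13, -0.23,  0.7 ]), array([0.2, 0.1, 0.4])) (array([-0.13, -0.23,  1.65]), array([0.2, 0.1, 0.4]))
```

View pics/b8.png

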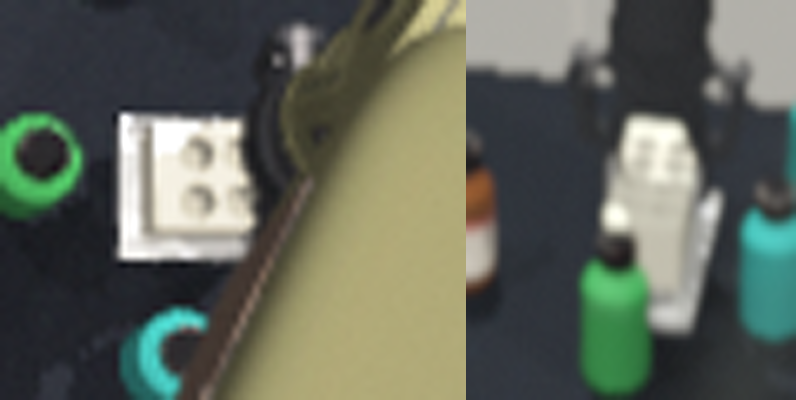

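The left half (top view) shows the block over the tray: its left end at 152 px, long edges at rows 118 and 235, and the tray's left edge at 118. The right half (side view) shows it above the tray, clear of the green and turquoise bottles.

```bash
python3 - <<'E'
from h import *
f=lambda x,y,z:onz("top",(285+x/6.66-.4,175+y/6.66-.4),z)[:2].round(1)
print("block far",f(200,118,62),"near",f(200,235,62),"left",f(152,180,62))
print("tray far",f(200,112,10),"near",f(200,260,10),"left",f(118,180,10))
E
```

```text
block far [ 531.7 -268.6] near [ 468.1 -268.2] left [ 497.1 -242.5]
tray far [ 543.8 -278.9] near [ 460.3 -278.4] left [ 503.9 -232.6]
```

Emit:
play_rows(
  plan=[
    {"ax":0,"ay":0,"az":0,"tx":-0.1,"ty":0,"tz":0.4,"claw":50},
    {"ax":0,"ay":0,"az":0,"tx":-0.1,"ty":0,"tz":0.8,"claw":50},
    {"ax":0,"ay":0,"az":0,"tx":-0.1,"ty":0,"tz":1.1,"claw":50},
    {"ax":0,"ay":0,"az":0,"tx":-0.1,"ty":0,"tz":1.3,"claw":50},
    {"ax":0,"ay":0,"az":0,"tx":-0.1,"ty":0,"tz":1.3,"claw":50},
  ],
)

```text
clock: 29.07
eef_pos: [501.7, -306.9, 22.9]
eef_rot: [0.703, 0.711, 0.0, 0.001]
ft_force: [0.7, 0.2, -3.3]
grip_width: 54.8
grip_force: 66.0
```

Emit:
play_rows(
  plan=[
    {"ax":0,"ay":0,"az":0,"tx":0,"ty":0,"tz":0.15,"claw":50},
    {"ax":0,"ay":0,"az":0,"tx":0,"ty":0,"tz":0.25,"claw":50},
    {"ax":0,"ay":0,"az":0,"tx":0,"ty":0,"tz":0.25,"claw":50},
  ],
)

```text
clock: 29.32
eef_pos: [502.2, -307.2, 20.8]
eef_rot: [0.703, 0.711, 0.0, 0.002]
ft_force: [-0.2, 0.9, -2.9]
grip_width: 54.7
grip_force: 66.2
```

Emit:
play_rows(
  plan=[
    {"ax":0,"ay":0,"az":0,"tx":0,"ty":0,"tz":0.1,"claw":50},
    {"ax":0,"ay":0,"az":0,"tx":0,"ty":0,"tz":0.2,"claw":50},
    {"ax":0,"ay":0,"az":0,"tx":0,"ty":0,"tz":0.2,"claw":50},
  ],
)

```text
clock: 29.57
eef_pos: [502.3, -307.2, 20.6]
eef_rot: [0.703, 0.711, 0.0, 0.002]
ft_force: [-2.1, 1.7, 8.0]
grip_width: 54.9
grip_force: 67.5
```

Contact at z 20.6 matches the expected 20.7, so the block is on the tray floor. Releasing.

Emit:
play_rows(
  plan=[
    {"ax":0,"ay":0,"az":0,"tx":0,"ty":0,"tz":0,"claw":65},
    {"ax":0,"ay":0,"az":0,"tx":0,"ty":0,"tz":0,"claw":85},
    {"ax":0,"ay":0,"az":0,"tx":0,"ty":0,"tz":0,"claw":100},
    {"ax":0,"ay":0,"az":0,"tx":0,"ty":0,"tz":0,"claw":100},
    {"ax":0,"ay":0,"az":0,"tx":0,"ty":0,"tz":-1.5,"claw":100},
    {"ax":0,"ay":0,"az":0,"tx":0,"ty":0,"tz":-4,"claw":100},
    {"ax":0,"ay":0,"az":0,"tx":0,"ty":0,"tz":-8,"claw":100},
    {"ax":0,"ay":0,"az":0,"tx":0,"ty":0,"tz":-12,"claw":100},
    {"ax":0,"ay":0,"az":0,"tx":0,"ty":0,"tz":-16,"claw":100},
    {"ax":0,"ay":0,"az":0,"tx":0,"ty":0,"tz":-19,"claw":100},
  ],
)

```text
clock: 30.4
eef_pos: [502.6, -307.2, 212.4]
eef_rot: [0.703, 0.711, 0.001, 0.003]
ft_force: [0.6, 0.6, 0.2]
grip_width: 85.4
grip_force: 0.0
```

Emit:
play_rows(
  plan=[
    {"ax":0,"ay":0,"az":0,"tx":4,"ty":0,"tz":0,"claw":100},
    {"ax":0,"ay":0,"az":0,"tx":8,"ty":0,"tz":0,"claw":100},
    {"ax":0,"ay":0,"az":0,"tx":12,"ty":0,"tz":0,"claw":100},
    {"ax":0,"ay":0,"az":0,"tx":16,"ty":0,"tz":0,"claw":100},
    {"ax":0,"ay":0,"az":0,"tx":20,"ty":0,"tz":0,"claw":100},
    {"ax":0,"ay":0,"az":0,"tx":24,"ty":0,"tz":0,"claw":100},
    {"ax":0,"ay":0,"az":0,"tx":28,"ty":0,"tz":0,"claw":100},
    {"ax":0,"ay":0,"az":0,"tx":30,"ty":0,"tz":0,"claw":100},
    {"ax":0,"ay":0,"az":0,"tx":30,"ty":0,"tz":0,"claw":100},
    {"ax":0,"ay":0,"az":0,"tx":30,"ty":0,"tz":0,"claw":100},
  ],
)

```text
clock: 31.23
eef_pos: [498.1, -5.8, 208.3]
eef_rot: [0.702, 0.712, 0.0, 0.002]
ft_force: [-0.8, -0.7, -0.2]
grip_width: 85.4
grip_force: 0.0
```

```bash
python3 - <<'E'
from h import *
J=get_image("top");K=get_image("side");cv2.imwrite("pics/s9.png",K)
f=J[175:235,285:385]
cv2.imwrite("pics/b9.png",np.vstack([np.hstack([cv2.resize(f,(500,300),interpolation=2),cv2.resize(K[115:195,190:270],(300,300))]),cv2.resize(J[110:240,90:437],(800,300))]))
h=cv2.cvtColor(J,cv2.COLOR_BGR2HSV); r=((h[...,0]<6)|(h[...,0]>174))&(h[...,1]>150)&(h[...,2]>80)
for q in blobs(r,40):
    x,y=cv2.minAreaRect(q)[0]
    if 100<x<390 and 130<y<250: print(x,y)
E
```

```text
183.75001525878906 223.75003051757812
267.5 157.0
203.0 148.0
```

View pics/b9.png

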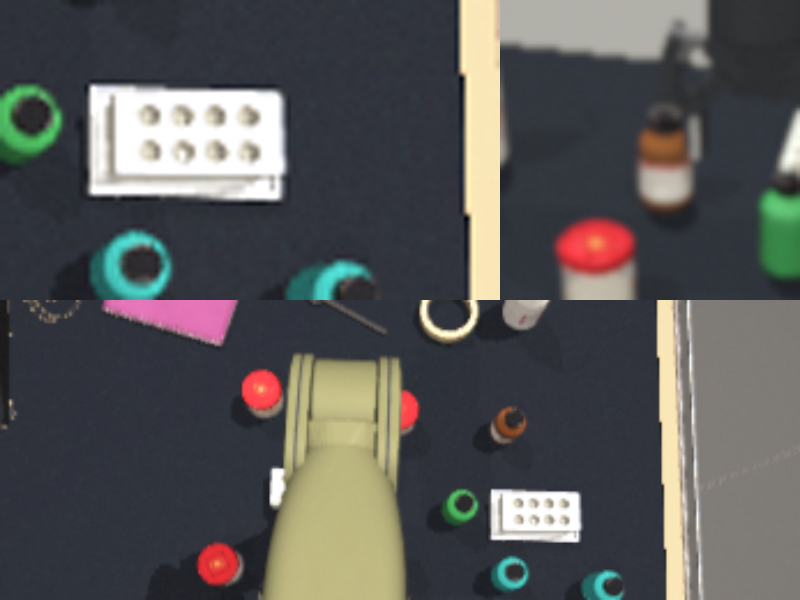

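The block sits in the tray, wells up and aligned; in the upper left crop the wells run from (150,115) to (248,152). The amber bottle stands upright on the bench at (665,165) in the upper right crop. Jars front and mid are at their original pixels; the arm half hides jar_right.

```bash
python3 - <<'E'
from h import *
p=onz("top",(285+199/5-.4,175+133.5/5-.4),48); print("block centre",p, "tray 500.5,-304.6; left/right ends", onz("top",(285+114/5-.4,201),48)[1],onz("top",(285+283/5-.4,201),48)[1])
from station import job
if abs(p[0]-500.5)<7 and abs(p[1]+304.6)<7: print(job.finish_job())
E
```

```text
block centre [ 502.03680811 -306.72647891   48.        ] tray 500.5,-304.6; left/right ends -244.91132358629986 -367.9632235892526
the job is handed in; nothing more can be done
None
```

Job handed in at about 31 s of the 72 s: the amber bottle stands upright on the bench, and the flipped block sits wells up on the tray floor, about 2 mm off centre. The other block and the jars were left alone, though jar_right and the other block were partly hidden in the final picture.

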